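# Gauge and sort drinker floats, then set the rinse

## Task

Shut the rinse valve fully, then sort the horse-drinker floats lying on the bench with the gauge slot on top of the rinse box: every float that drops through goes into the rinse box that way, and every swollen one that stays up in the slot goes into the black descaling tub. Only when all are sorted, set the valve half open (its lever at 45 degrees), and leave the curry comb and the tin among the floats where they are.

Things in the scene. Friction and masses are not known exactly. Their poses are not given: they have to be found in the camera images.
- float_a: horse-drinker float: sealed white plastic block 92 mm long, square in section with 6.5 mm bevelled edges, with an 8 mm long, 16 mm thick brass boss on one end; lies on any of its four sides; either true (36 mm square) or swollen (47 mm square), not told which; 0.06 to 0.13 kg; origin on its axis, midway along its 100 mm; own x along the float to the boss. May be absent
- float_b: horse-drinker float: sealed white plastic block 92 mm long, square in section with 6.5 mm bevelled edges, with an 8 mm long, 16 mm thick brass boss on one end; lies on any of its four sides; either true (36 mm square) or swollen (47 mm square), not told which; 0.06 to 0.13 kg; origin on its axis, midway along its 100 mm; own x along the float to the boss. May be absent
- float_c: horse-drinker float: sealed white plastic block 92 mm long, square in section with 6.5 mm bevelled edges, with an 8 mm long, 16 mm thick brass boss on one end; lies on any of its four sides; either true (36 mm square) or swollen (47 mm square), not told which; 0.06 to 0.13 kg; origin on its axis, midway along its 100 mm; own x along the float to the boss. May be absent
- float_d: horse-drinker float: sealed white plastic block 92 mm long, square in section with 6.5 mm bevelled edges, with an 8 mm long, 16 mm thick brass boss on one end; lies on any of its four sides; either true (36 mm square) or swollen (47 mm square), not told which; 0.06 to 0.13 kg; origin on its axis, midway along its 100 mm; own x along the float to the boss. May be absent
- float_e: horse-drinker float: sealed white plastic block 92 mm long, square in section with 6.5 mm bevelled edges, with an 8 mm long, 16 mm thick brass boss on one end; lies on any of its four sides; either true (36 mm square) or swollen (47 mm square), not told which; 0.06 to 0.13 kg; origin on its axis, midway along its 100 mm; own x along the float to the boss. May be absent
- float_f: horse-drinker float: sealed white plastic block 92 mm long, square in section with 6.5 mm bevelled edges, with an 8 mm long, 16 mm thick brass boss on one end; lies on any of its four sides; either true (36 mm square) or swollen (47 mm square), not told which; 0.06 to 0.13 kg; origin on its axis, midway along its 100 mm; own x along the float to the boss. May be absent
- rinse_box: rinse box, fixed: clear tank 130 mm (own x) by 250 mm (own y), 145 mm tall; origin under its centre. Its top is a clear fixed cover level with a steel gauge deck; the only way in is the slot in the deck, near the +y end. What drops in slides to the -y end, centres under 115 mm. On its +x side a copper pipe runs along own y, its top 176 mm above the bench, to the valve
- slot (a point): centre of the gauge slot in the deck's top face, 145 mm above the bench, axes as the rinse box. Slot 112 mm long (x), 43 mm wide (y), 24 mm deep, open beneath; 24 mm (-y side) and 29 mm (+y side) of flat deck beside it. A 36 mm float laid lengthwise in the mouth and let go falls through; a 47 mm one stays up, centre 19 mm above the deck (12 mm if it rolls edge down, then 57 mm wide)
- valve (a joint): rinse ball valve, lever angle in rad: 0 shut (stop; lever square across the pipe, pointing to the rinse box's -x, over the cover), 1.571 fully open (stop; lever along the pipe, pointing to the box's -y), 0.785 half open. Opening is counter-clockwise from above. It stays where it is left; turning takes about 0.25 N m (3 N at the grip point)
- valve_axis (a point): point on the valve's vertical turning axis at the mid-height of the lever, 215 mm above the bench, 98 mm along +x from the box centre; axes as the rinse box. The pipe (22 mm thick, valve body 42 mm) runs under it along own y
- lever_grip (a point): grip point in the middle of the lever's black sleeve, 92 mm from the turning axis, 215 mm above the bench (70 mm above the cover); the sleeve is 85 mm long, 18 mm wide, 14 mm thick. Own x axis points along the lever to the turning axis
- tub: descaling tub: open black rubber tray, 280 mm (own x) by 200 mm (own y) outside, walls 6 mm thick and 60 mm tall, floor 6 mm thick, fixed; origin under its centre
- curry_comb: black hard-plastic curry comb, 105 x 72 x 48 mm, lying among the floats; origin under its centre; not part of the job
- ointment_tin: closed round steel tin, 76 mm across, 45 mm tall, standing among the floats; origin under its centre; not part of the job
Mind the look-alikes: they are no part of the job. Leave any green look-alike of the float_b alone.

How it is judged:
By the outcome, as a careful person would: the job done as asked, in the order asked, and still so for the second after the job is handed in, with the robot touching nothing.
Of float_a, float_b, float_c, float_d, float_e, float_f only 4 to 6 are there at a start; the rules pass over those that are not, and their reading is None.
At some moment in a run one of float_a, float_b, float_c, float_d, float_e, float_f may be knocked a few centimetres aside while the robot is not near it.
Once in a run the grip may slacken for a moment while it holds something.
It also fails if it takes over 210 s, if anything falls off the work surface, if the arm or the gripper's body presses on something with over 40 N, if the wrist force passes 120 N, or if a joint passes its speed limit or range.

## Robot

A 6-joint arm with a two-finger parallel gripper is mounted at the origin on the work surface. World frame = base frame: x ahead of the robot, y to its left, z up, the work surface at z = 0. Lengths are in m, angles in rad, forces in N, time in s.
With the tool pointing down it reaches from about 0.275 to 0.85 m from the base axis. Payload 5.2 kg.
Tool frame: the origin (TCP) lies midway between the tips of the shut fingers; the grasp point (between the pads) lies 19 mm behind it (r.grip_point_offset is the z of the grasp point in the tool frame, in m); z points along the fingers, y is the direction in which the jaws open and shut (so a half turn about z gives the same grasp; the last joint's range is limited). The gripper opens to 85 mm and grips with 20 to 120 N. Pads are 22 mm wide; open, the fingers measure 114 mm over their backs; the gripper's body (76 mm by 85 mm) begins 54 mm behind the grasp point. The pads swing forward as they close: fully open they stand 13 mm farther back than shut.
Start: joints at [1.043, 0.259, 1.535, -0, 1.348, -0.203], TCP at [0.175, 0.521, 0.231] pointing down, gripper open.
Joint ranges: [-3.14, 3.14], [-0.91, 2.08], [0.19, 2.58], [-1.22, 4.36], [0.22, 2.71], [-3.12, 3.12]. Speed limits (rad/s): [2.57, 2.57, 3.14, 3.14, 3.14, 3.14].

## Interface

Orientations are given as a unit quaternion [w, x, y, z].
In Python, from rig import r gives the robot as it stands.
- The arm moves only by the tool drive_tool, never from a script. Its argument "rows" is a list of rows, each a list of 7 numbers: the shift along the tool's x, y, z scaled (see below), then the turn, a rotation vector about the tool's x, y, z scaled (see below), then the opening, from -1 (shut) to 1 (fully open), so that 0 is half open. A call has 1 to 20 rows; each row is the pose to reach, as a shift and turn from the pose commanded when the call began, along the tool's axes at that moment, turning the shorter way round; what a row does not reach only later rows make up. The controller multiplies each number of a shift by 120 mm and each number of a turn by pi rad. A row lasts 1/10 s, in which the tool goes at most 50 mm and 8.59 degrees, less where a joint would pass 70% of its speed; a pose out of reach is approached as far as the arm can. A call with a number of a shift or a turn outside -1 to 1 is refused whole. A call with a gripper value outside its range is refused whole. The fingers move at their own pace and stop on an object; "newtons" is the grip in N (left out, the last holds). Time passes only in rows, so rows that repeat a pose let the fingers close. It gives the time, the measured TCP pose, the force and the opening at its end, in the units of the state.
- r.get_obs(): the state, without advancing time (a new reading comes with each control period).
- r.grab_frame(name): name is "side" or "top" or "wrist"; returns the picture (480x640x3 uint8, blue, green, red); there is no depth.
- r.camera_info(name): a dict with "vertical_fov" (degrees; the focal length in pixels is half the picture's height over the tangent of half this angle, whatever the lens; pixels are square), "cx", "cy" (the principal point, pixels), "dist_coeffs" ([k1, k2, p1, p2, k3] as OpenCV has them; the pictures are not rectified), "camera_from_world" (4x4, takes a point from world to camera coordinates). Camera axes: x right, y down, z forward; pixel columns grow to the right and rows downward; lengths in m; the calibration is good to about 2 mm. A picture is of the moment at which its call begins: read the wrist's pose just before it. camera_info takes no time and is no camera call; for the wrist camera it gives the pose at the moment of the call.
- r.hand_in(): hands the job in, once; it reports no verdict.
The state is a dict: "time_s": time; "joint_pos": joint angles; "qvel": joint speeds; "effort": joint torques, N m; "ee_pos": TCP position; "eef_rot": TCP orientation; "force": force on the tool from outside, world axes, zero at the start; "wrist_torque": the same for the moment, N m; "gripper_width": opening from 0.0 (shut) to 1.0 (fully open).
Only numpy, scipy, OpenCV 4.12 (cv2) and the standard library are available. Lean on these libraries where they do the work, as an engineer would, in place of code of your own. Each camera call takes 0.05 s, during which the arm holds its last target. There are 200 camera calls.

## Working session

There is one attempt and no reset: what is moved stays moved. The work goes in short steps, Python scripts to look and compute and a tool call to move; the robot and the scene stay as the last step left them, time stands still between calls to the robot, and variables do not carry over. Pictures are saved under pics/ and viewed, about 12 in all and at most 16, crops included, and the job is handed in when it is done.

Besides the shell and the picture viewer there is one more tool, called as name(argument=value, ...) on one line, values as JSON. drive_tool: Moves the arm, as the interface text tells. Its arguments: {"type":"object","properties":{"rows":{"type":"array"},"newtons":{"type":"number"}},"required":["rows"]}

```bash
mkdir -p pics; cat > h.py <<'E'
import numpy as np, cv2
from rig import r
from scipy.spatial.transform import Rotation as R
def cam(n):
    c=r.camera_info(n); f=240/np.tan(np.radians(c['vertical_fov'])/2)
    K=np.array([[f,0,c['cx']],[0,f,c['cy']],[0,0,1.]])
    return K,np.array(c['dist_coeffs'],float),np.array(c['camera_from_world'])
def ray(C,px):
    K,d,T=C; u=cv2.undistortPoints(np.array([[px]],float),K,d)[0,0]
    Rm=T[:3,:3]; return -Rm.T@T[:3,3], Rm.T@np.array([u[0],u[1],1])
def atz(C,px,z):
    o,v=ray(C,px); return o+v*(z-o[2])/v[2]
def tri(C1,p1,C2,p2):
    o1,v1=ray(C1,p1);o2,v2=ray(C2,p2)
    A=np.stack([v1,-v2],1); s=np.linalg.lstsq(A,o2-o1,rcond=None)[0]
    a,b=o1+s[0]*v1,o2+s[1]*v2; return (a+b)/2,np.linalg.norm(a-b)
def proj(C,P):
    K,d,T=C; return cv2.projectPoints(np.atleast_2d(np.array(P,float)),cv2.Rodrigues(T[:3,:3])[0],T[:3,3],K,d)[0][:,0]
def q2R(q): return R.from_quat([q[1],q[2],q[3],q[0]])
E
python3 - <<'E'
from h import *
o=r.get_obs(); print({k:np.round(v,3) for k,v in o.items()}, r.grip_point_offset)
for n in('top','side'):
    im=r.grab_frame(n); cv2.imwrite(f'pics/{n}0.png',im); C=cam(n); print(n,C[0][0,0],C[1],np.round(-C[2][:3,:3].T@C[2][:3,3],3),np.round(C[2][:3,:3],2).tolist())
E
```

```text
{'time_s': np.float64(0.0), 'joint_pos': array([ 1.043,  0.259,  1.536,  0.   ,  1.348, -0.203]), 'qvel': array([ 0.001,  0.   ,  0.   ,  0.   , -0.001, -0.002]), 'effort': array([ 1.0000e-03, -4.4601e+01, -2.9058e+01, -0.0000e+00,  1.1000e-02,
        0.0000e+00]), 'ee_pos': array([0.175, 0.521, 0.23 ]), 'eef_rot': array([-0.   ,  0.162,  0.987, -0.001]), 'force': array([ 0.348, -0.729, -0.905]), 'wrist_torque': array([-0.016, -0.014,  0.021]), 'gripper_width': np.float64(1.0)} -0.0187
top 551.3283220698394 [-0.15756401  0.          0.          0.          0.        ] [0.261 0.043 1.378] [[-0.02, -1.0, 0.02], [-0.99, 0.01, -0.15], [0.15, -0.02, -0.99]]
side 616.9372854086024 [0.07260773 0.         0.         0.         0.        ] [-0.25  -0.767  1.154] [[0.75, -0.67, -0.01], [-0.46, -0.51, -0.73], [0.48, 0.55, -0.68]]
```

View pics/top0.png

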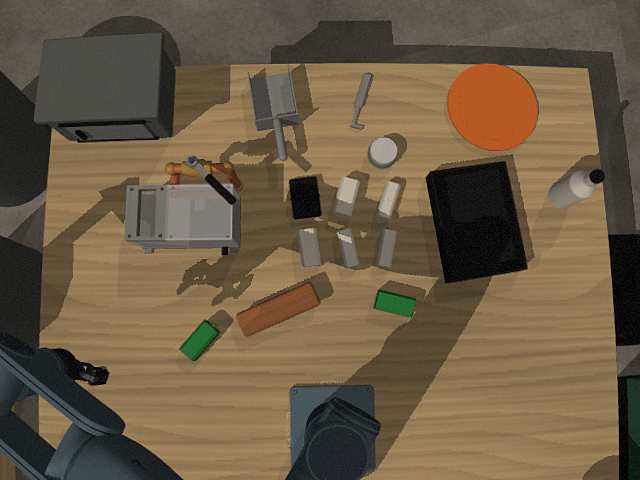

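View pics/side0.png

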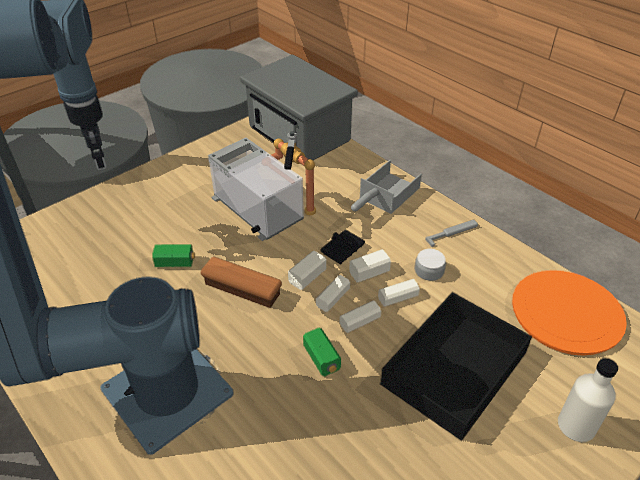

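Top view: the rinse box is at (183,218), the slot at its left end (147,215), and the lever runs from (193,160) to (233,200). The five white floats are at (347,196), (390,200), (309,247), (347,248) and (386,247). The comb is at (305,197), the tin at (383,151), the tub at (477,222), and the green look-alikes at (200,340) and (396,303). Next I'll view enlarged crops.

```bash
python3 - <<'E'
import cv2,numpy as np
t=cv2.imread('pics/top0.png'); s=cv2.imread('pics/side0.png')
a=cv2.resize(t[140:280,280:420],None,fx=4,fy=4,interpolation=cv2.INTER_CUBIC)
b=cv2.resize(t[150:260,115:250],None,fx=5,fy=5,interpolation=cv2.INTER_CUBIC)
cv2.imwrite('pics/ta.png',a); cv2.imwrite('pics/tb.png',b)
c=cv2.resize(s[120:350,200:460],None,fx=3,fy=2.6,interpolation=cv2.INTER_CUBIC)
c=cv2.resize(s[125:345,200:460],None,fx=2.7,fy=2.7,interpolation=cv2.INTER_CUBIC)
cv2.imwrite('pics/sc.png',c)
E
```

```text
(no output)
```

View pics/ta.png

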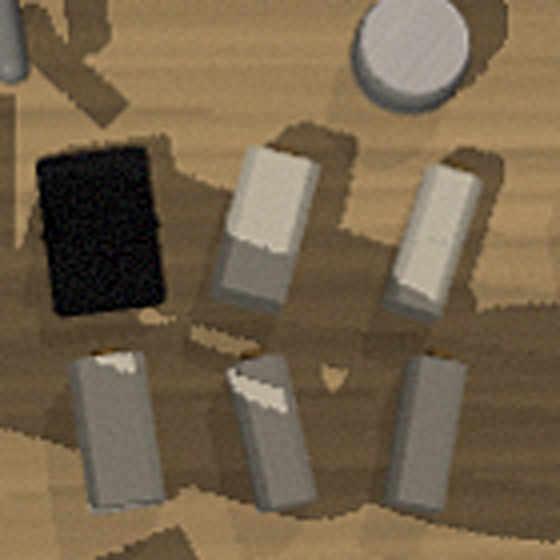

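View pics/tb.png

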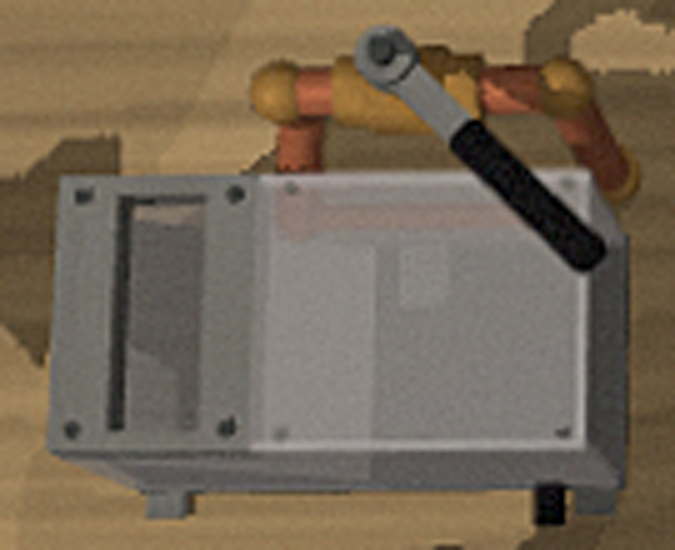

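View pics/sc.png

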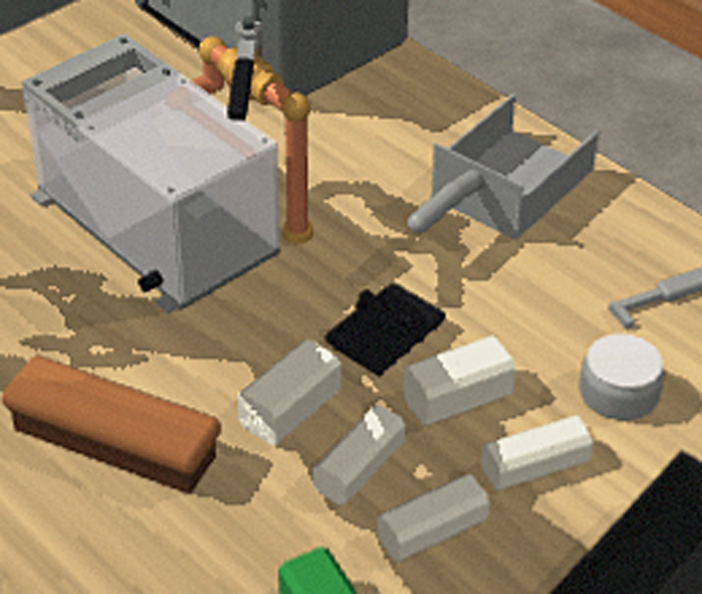

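Crops show two thicker floats, at top (309,247) and (347,196), and three thinner ones. The lever is about 45° open. Bosses are at the upper (+x) ends. Next: fit the box, lever, tub and floats with both cameras.

```bash
cat > meas.py <<'E'
from h import *
from scipy.optimize import minimize
def hullpts(x,y,yaw,w,boss=True):
    h=w/2;b=.0065; sec=[(h-b,h),(h,h-b),(h,-h+b),(h-b,-h),(-h+b,-h),(-h,-h+b),(-h,h-b),(-h+b,h)]
    P=[(X,a,z+h) for X in(-.05,.042) for a,z in sec]
    c,s=np.cos(yaw),np.sin(yaw)
    return np.array([(x+c*X-s*Y,y+s*X+c*Y,z) for X,Y,z in P])
def mask(im):
    hsv=cv2.cvtColor(im,cv2.COLOR_BGR2HSV)
    return ((hsv[...,1]<45)&(hsv[...,2]>75)).astype(np.uint8)
def fit(views,x0,ws=(.036,.047)):
    # views: list of (C,mask)
    out=[]
    for w in ws:
        rois=[]
        for C,m in views:
            p=proj(C,hullpts(*x0,w)).mean(0); k=4
            x,y=(p-38).astype(int)
            mm=m[y:y+76,x:x+76]; n,l,st,ce=cv2.connectedComponentsWithStats(mm)
            # component nearest centre
            i=1+np.argmin([np.hypot(*(ce[j]-38))+(1e3 if st[j,4]<150 else 0) for j in range(1,n)])
            big=cv2.resize((l==i).astype(np.uint8),None,fx=k,fy=k,interpolation=cv2.INTER_NEAREST)
            rois.append((C,big,x,y,k))
        def cost(v):
            s=0
            for C,big,x,y,k in rois:
                q=(proj(C,hullpts(*v,w))-[x,y]+.5)*k
                z=np.zeros_like(big); cv2.fillConvexPoly(z,cv2.convexHull(np.round(q*8).astype(np.int32)),1,shift=3)
                s+=1-(z&big).sum()/max(1,(z|big).sum())
            return s
        best=min((minimize(cost,x0,method='Nelder-Mead',options=dict(initial_simplex=np.array([x0,*[np.add(x0,d) for d in((.012,0,0),(0,.012,0),(0,0,dy))]]),xatol=1e-4,fatol=1e-4)) for dy in(.2,-.2)),key=lambda r:r.fun)
        out.append((w,np.round(best.x,4),round(best.fun,3)))
    return out
E
python3 - <<'E'
from meas import *
t,s=cv2.imread('pics/top0.png'),cv2.imread('pics/side0.png'); T,S=cam('top'),cam('side')
V=[(T,mask(t)),(S,mask(s))]
for n,px in dict(L1=(309,247),U1=(347,196),M2=(347,248),U3=(390,200),L3=(386,247)).items():
    g=atz(T,px,.02)[:2]
    for o in fit(V,[g[0],g[1],0.]): print(n,o)
    print('   top only',[ (o[0],o[1].tolist(),o[2]) for o in fit(V[:1],[g[0],g[1],0.])])
tb=lambda x,y:(115+x/5-.4,150+y/5-.4)
sc=lambda x,y:(200+x/2.7-.3,125+y/2.7-.3)
for n,a,b in [('deck -x+y',(50,450),(25,85)),('deck +x+y',(62,178),(127,38)),('cov +x-y',(588,172),(276,143)),('cov -x-y',(585,447),(175,190)),('axis',(382,46),(248,25)),('sleevetip',(590,255),(236,116)),('sleevetop',(463,132),(245,62))]:
    print(n,*tri(T,tb(*a),S,sc(*b)))
for n,p in dict(slot1=(118,195),slot2=(208,195),slot3=(203,430),slot4=(108,432)).items(): print(n,atz(T,tb(*p),.145))
print('tub',[np.round(atz(T,p,.06),3).tolist() for p in((427,173),(508,162),(527,270),(446,283))])
print('comb',[np.round(atz(T,p,.045),3).tolist() for p in((290,180),(317,176),(321,215),(294,218))],'tin',atz(T,(382.5,150),.045))
E
```

```text
L1 (0.036, array([0.4471, 0.0508, 0.1328]), np.float64(0.491))
L1 (0.047, array([0.4451, 0.0527, 0.1393]), np.float64(0.218))
   top only [(0.036, [0.4471, 0.0496, 0.169], np.float64(0.222)), (0.047, [0.4458, 0.0514, 0.1394], np.float64(0.146))]
U1 (0.036, array([ 0.5745, -0.0436, -0.3096]), np.float64(0.481))
U1 (0.047, array([ 0.5725, -0.0436, -0.2824]), np.float64(0.195))
   top only [(0.036, [0.5735, -0.0466, -0.2541], np.float64(0.226)), (0.047, [0.5731, -0.0444, -0.2813], np.float64(0.133))]
M2 (0.036, array([ 0.4439, -0.0431,  0.2057]), np.float64(0.248))
M2 (0.047, array([ 0.4433, -0.0427,  0.3729]), np.float64(0.688))
   top only [(0.036, [0.4454, -0.0448, 0.2016], np.float64(0.163)), (0.047, [0.4438, -0.0444, 0.0514], np.float64(0.369))]
U3 (0.036, array([ 0.5641, -0.1507, -0.338 ]), np.float64(0.197))
U3 (0.047, array([ 0.5632, -0.1505, -0.5027]), np.float64(0.664))
   top only [(0.036, [0.5653, -0.1521, -0.3573], np.float64(0.125)), (0.047, [0.5631, -0.1523, -0.5039], np.float64(0.34))]
L3 (0.036, array([ 0.4426, -0.1406, -0.1986]), np.float64(0.264))
L3 (0.047, array([ 0
[... 326 characters left out ...]
427933 0.14530667] 0.000848924389760892
cov -x-y [0.44710492 0.22138376 0.15868066] 0.0024360719028559347
axis [0.61260931 0.30451324 0.22577143] 0.003208392787041876
sleevetip [0.52082452 0.21365667 0.21227852] 0.0029007751794129367
sleevetop [0.57655229 0.26869794 0.21748804] 0.00040559278370581517
slot1 [0.56966452 0.44502878 0.145     ]
slot2 [0.56874315 0.40198401 0.145     ]
slot3 [0.45835696 0.40049556 0.145     ]
slot4 [0.45804009 0.44524803 0.145     ]
tub [[0.621, -0.247, 0.06], [0.649, -0.459, 0.06], [0.373, -0.488, 0.06], [0.346, -0.281, 0.06]]
comb [[0.61, 0.095, 0.045], [0.619, 0.027, 0.045], [0.52, 0.019, 0.045], [0.513, 0.085, 0.045]] tin [ 0.68566454 -0.13940906  0.045     ]
```

```bash
cat > plan.py <<'E'
from h import *
def pose():
    o=r.get_obs(); M=q2R(o['eef_rot']).as_matrix(); y=M[:,1]
    return np.array([*o['ee_pos'],np.arctan2(-y[0],y[1])]),M,o
def plan(wps,start=None,level=True):
    """wps: (x,y,z,yaw,grip,settle). first call computed from the measured rotation"""
    p,M,_=pose()
    if start is not None: p=np.array(start,float); M=None
    for w in wps:
        q=np.array(w[:4],float)
        n=max(1,int(np.ceil(np.abs(q[:3]-p[:3]).max()/.118-1e-6)))
        while True:
            ok=True; a=p.copy(); out=[]
            for i in range(n):
                b=p+(q-p)*(i+1)/n
                Ma=M if (M is not None and i==0) else dn(a[3])
                s=Ma.T@(b[:3]-a[:3])/.12; t=R.from_matrix(Ma.T@dn(b[3])).as_rotvec()/np.pi
                k=int(np.ceil(max(np.linalg.norm(b[:3]-a[:3])/.05,np.degrees(abs(b[3]-a[3]))/8.59)-1e-6))+(w[5] if i==n-1 else 0)
                ok&=np.abs(s).max()<=1; out.append((np.round(s,3).tolist(),np.round(t,3).tolist(),w[4],max(k,1))); a=b
            if ok: break
            n+=1
        for o in out: print(*o[0],*o[1],'g',o[2],'rows',o[3])
        print('  -> at',np.round(q,3)); p=q; M=None
def dn(a):
    c,s=np.cos(a),np.sin(a); return np.array([[-c,-s,0],[-s,c,0],[0,0,-1.]])
def sp(x,y,z,yaw): return (x,y,z,yaw)
E
python3 -c "
from plan import *
print(pose()[0])
plan([(.547,.240,.30,.785,1,2),(.547,.240,.196,.785,1,3)])"
```

```text
[ 0.17525697  0.52080908  0.23055158 -0.3248086 ]
-0.921 -0.308 -0.144 -0.001 -0.0 -0.088 g 1 rows 3
-0.801 -0.548 -0.145 0.0 0.0 -0.088 g 1 rows 3
-0.621 -0.746 -0.145 0.0 0.0 -0.088 g 1 rows 3
-0.392 -0.888 -0.145 0.0 0.0 -0.088 g 1 rows 5
  -> at [0.547 0.24  0.3   0.785]
0.0 0.0 0.867 0.0 0.0 0.0 g 1 rows 6
  -> at [0.547 0.24  0.196 0.785]
```

drive_tool(rows=[[-0.921,-0.308,-0.144,0,0,-0.088,1],[-0.921,-0.308,-0.144,0,0,-0.088,1],[-0.921,-0.308,-0.144,0,0,-0.088,1]])

```text
time_s: 0.4
ee_pos: [0.2703, 0.4493, 0.2486]
eef_rot: [0.0, 0.022, 1.0, -0.0]
force: [0.3, 0.7, -0.2]
gripper_width: 0.998
```

drive_tool(rows=[[-0.801,-0.548,-0.145,0,0,-0.088,1],[-0.801,-0.548,-0.145,0,0,-0.088,1],[-0.801,-0.548,-0.145,0,0,-0.088,1]])

```text
time_s: 0.7
ee_pos: [0.3635, 0.3786, 0.2661]
eef_rot: [0.0, -0.115, 0.993, -0.0]
force: [0.4, 0.4, 0.7]
gripper_width: 0.997
```

drive_tool(rows=[[-0.621,-0.746,-0.145,0,0,-0.088,1],[-0.621,-0.746,-0.145,0,0,-0.088,1],[-0.621,-0.746,-0.145,0,0,-0.088,1]])

```text
time_s: 1.0
ee_pos: [0.457, 0.3077, 0.2834]
eef_rot: [0.0, -0.251, 0.968, -0.001]
force: [-0.5, 1.1, -0.1]
gripper_width: 0.999
```

drive_tool(rows=[[-0.392,-0.888,-0.145,0,0,-0.088,1],[-0.392,-0.888,-0.145,0,0,-0.088,1],[-0.392,-0.888,-0.145,0,0,-0.088,1],[-0.392,-0.888,-0.145,0,0,-0.088,1],[-0.392,-0.888,-0.145,0,0,-0.088,1]])

```text
time_s: 1.5
ee_pos: [0.5462, 0.2399, 0.3]
eef_rot: [-0.001, -0.38, 0.925, 0.001]
force: [-0.5, 0.4, 0.3]
gripper_width: 1.006
```

```bash
python3 -c "
from plan import *
p,M,o=pose();print(p,np.round(M,3),o['force'],o['time_s'])
T=cam('wrist');im=r.grab_frame('wrist');cv2.imwrite('pics/w1.png',im)
for n,P in dict(axis=(.612,.3045,.215),grip=(.547,.24,.215),slot=(.5137,.423,.145)).items(): print(n,proj(T,P))
"
```

```text
[0.54616602 0.23989033 0.30000651 0.77910736] [[-0.712 -0.703 -0.002]
 [-0.703  0.712  0.   ]
 [ 0.001  0.002 -1.   ]] [-0.50854788  0.40940189  0.30530499] 1.5
axis [[318.16856111 370.89621152]]
grip [[317.4595228  258.07005142]]
slot [[479.0605787  335.39286323]]
```

View pics/w1.png

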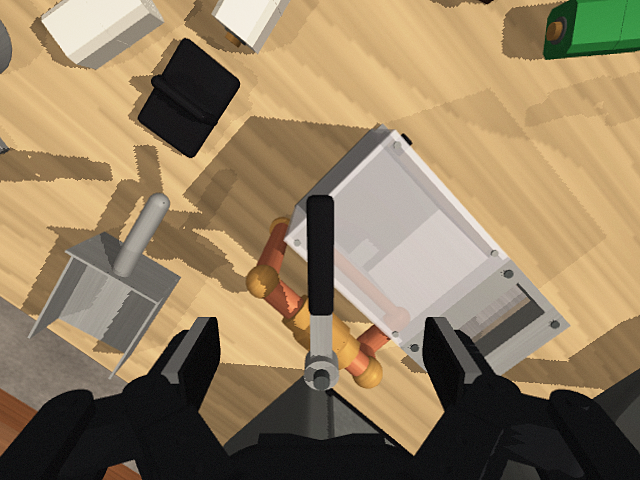

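Wrist view: lever hub at (320,371) and sleeve centre at (320,254), against predictions of (318,371) and (317,258). Deck diagonal screws at (555,324) and (415,348) put the slot centre at about (485,336), against (479,335). The estimates hold, so I'll descend, grip and turn it shut.

drive_tool(rows=[[0,0,0.867,0,0,0,0],[0,0,0.867,0,0,0,0],[0,0,0.867,0,0,0,0],[0,0,0.867,0,0,0,0],[0,0,0.867,0,0,0,-1],[0,0,0.867,0,0,0,-1],[0,0,0.867,0,0,0,-1],[0,0,0.867,0,0,0,-1],[0,0,0.867,0,0,0,-1],[0,0,0.867,0,0,0,-1]], newtons=40)

```text
time_s: 2.55
ee_pos: [0.5483, 0.2407, 0.2001]
eef_rot: [0.003, -0.381, 0.925, -0.0]
force: [0.3, 2.5, 6.9]
gripper_width: 0.202
```

```bash
python3 -c "
from plan import *
p,M,o=pose();print(p,o['force'],o['gripper_width'])
A=np.array([.612,.3045,.196]);Ma=dn(.785);p0=np.array([.547,.24,.196])
for a in np.r_[np.linspace(.785,0,8)[1:],-.03,-.05]:
  q=A-.092*np.array([np.cos(a),np.sin(a),0]); print(np.round(Ma.T@(q-p0)/.12,3),round((.785-a)/np.pi,3))
"
```

```text
[0.54832593 0.24065457 0.20010355 0.78159295] [0.2737683  2.45618448 6.90123317] 0.2017092663752603
[-0.001  0.083  0.   ] 0.036
[-0.016  0.168  0.   ] 0.071
[-0.039  0.25   0.   ] 0.107
[-0.072  0.33   0.   ] 0.143
[-0.114  0.405  0.   ] 0.178
[-0.164  0.475  0.   ] 0.214
[-0.221  0.539  0.   ] 0.25
[-0.237  0.555  0.   ] 0.259
[-0.249  0.566  0.   ] 0.266
```

drive_tool(rows=[[-0.001,0.083,0,0,0,0.036,-1],[-0.016,0.168,0,0,0,0.071,-1],[-0.039,0.25,0,0,0,0.107,-1],[-0.072,0.33,0,0,0,0.143,-1],[-0.114,0.405,0,0,0,0.178,-1],[-0.164,0.475,0,0,0,0.214,-1],[-0.221,0.539,0,0,0,0.25,-1],[-0.237,0.555,0,0,0,0.259,-1],[-0.237,0.555,0,0,0,0.259,-1],[-0.237,0.555,0,0,0,0.259,-1]])

```text
time_s: 3.55
ee_pos: [0.5218, 0.3047, 0.2001]
eef_rot: [0.003, 0.016, 1.0, -0.002]
force: [-1.2, -10.1, 9.1]
gripper_width: 0.199
```

```bash
python3 -c "
from plan import *
p,M,o=pose();print(p,o['force'],o['wrist_torque'],o['gripper_width'])
im=r.grab_frame('wrist');cv2.imwrite('pics/w2.png',im)
T=cam('wrist')
for z in (.215,): print(proj(T,(.612,.3045,z)),proj(T,(.52,.3045,z)))
"
```

```text
[ 0.52182397  0.30469807  0.20007289 -0.031688  ] [ -1.21056197 -10.14004136   9.12829712] [-1.56742239  0.10148306  0.82468623] 0.19876772490127725
[[325.62468713 500.20468276]] [[319.38069888 338.88554088]]
```

View pics/w2.png

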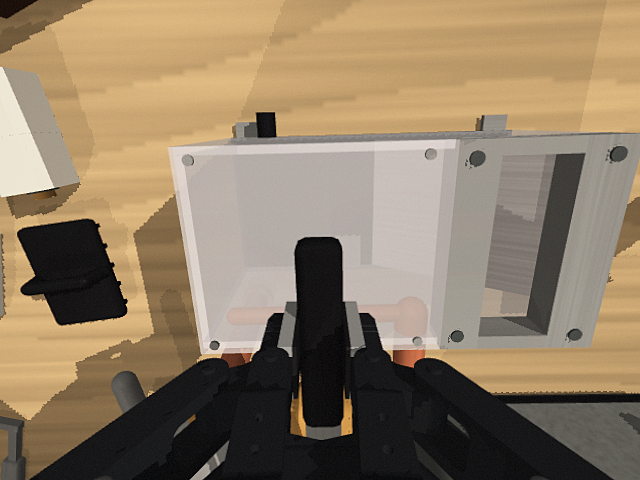

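The lever is square across the pipe with 10 N against the stop, so the valve is shut. Deck screws are at (477,158), (619,154), (574,335) and (457,337). I'll release, refine the slot position and plan the first float.

```bash
python3 -c "
from plan import *
T=cam('wrist')
for p in ((477,158),(619,154),(574,335),(457,337)): print(atz(T,p,.145))
print('mouth',[np.round(atz(T,p,.145),4).tolist() for p in ((500,155),(584,153))])
p=[.5200,.3018,.196,-.03]
plan([(.52,.303,.30,0,0,0),(.444,-.044,.12,.203,.4,0),(.444,-.044,.006,.203,.4,1)],start=p)
print('shift on lift');plan([(.444,-.044,.12,.203,-1,0),(.5137,.423,.30,0,-1,1),(.5137,.423,.165,0,-1,2)],start=(.444,-.044,.006,.203))
"
```

```text
[0.45615273 0.39036935 0.145     ]
[0.45690264 0.46399606 0.145     ]
[0.56734604 0.46259203 0.145     ]
[0.567187   0.38995412 0.145     ]
mouth [[0.455, 0.4023, 0.145], [0.4557, 0.4459, 0.145]]
0.0 0.01 -0.867 0.0 0.0 -0.01 g 0 rows 3
  -> at [0.52  0.303 0.3   0.   ]
0.211 -0.964 0.5 0.0 0.0 -0.022 g 0.4 rows 3
0.276 -0.947 0.5 0.0 0.0 -0.022 g 0.4 rows 3
0.339 -0.927 0.5 0.0 0.0 -0.022 g 0.4 rows 3
  -> at [ 0.444 -0.044  0.12   0.203]
0.0 0.0 0.95 0.0 0.0 0.0 g 0.4 rows 4
  -> at [ 0.444 -0.044  0.006  0.203]
shift on lift
0.0 0.0 -0.95 0.0 0.0 0.0 g -1 rows 3
  -> at [ 0.444 -0.044  0.12   0.203]
-0.338 0.924 -0.375 0.0 0.0 0.016 g -1 rows 3
-0.291 0.94 -0.375 0.0 0.0 0.016 g -1 rows 3
-0.243 0.953 -0.375 0.0 0.0 0.016 g -1 rows 3
-0.194 0.964 -0.375 0.0 0.0 0.016 g -1 rows 4
  -> at [0.514 0.423 0.3   0.   ]
0.0 0.0 0.563 0.0 0.0 0.0 g -1 rows 2
0.0 0.0 0.562 0.0 0.0 0.0 g -1 rows 4
  -> at [0.514 0.423 0.165 0.   ]
```

drive_tool(rows=[[0,0,0,0,0,0,0.2],[0,0,0,0,0,0,0.2],[0,0,0,0,0,0,0.2],[0,0,0,0,0,0,0.2],[0,0,-0.867,0,0,0,0.4],[0,0,-0.867,0,0,0,0.4],[0,0,-0.867,0,0,0,0.4]])

```text
time_s: 4.3
ee_pos: [0.5227, 0.3084, 0.3083]
eef_rot: [0.006, 0.016, 1.0, 0.002]
force: [0.2, 1.5, 0.3]
gripper_width: 0.697
```

```bash
python3 -c "
from plan import *
r.grab_frame('top')
p,M,o=pose();print(p,o['force'],o['qvel']);print(np.round(M,4))
plan([(.444,-.044,.12,.203,.4,0),(.444,-.044,.006,.203,.4,1)])"
```

```text
[ 0.52196653  0.3080609   0.30579044 -0.03229856] [-0.60663898  0.78140327  0.47051782] [-0.00193721  0.03728219  0.09658276 -0.00282244 -0.04228723  0.00082844]
[[-0.9994  0.0323  0.0086]
 [ 0.0323  0.9995  0.0033]
 [-0.0085  0.0036 -1.    ]]
0.189 -0.986 0.511 0.001 0.003 -0.025 g 0.4 rows 3
0.261 -0.967 0.516 0.0 0.0 -0.025 g 0.4 rows 3
0.336 -0.943 0.516 0.0 0.0 -0.025 g 0.4 rows 3
  -> at [ 0.444 -0.044  0.12   0.203]
0.0 0.0 0.95 0.0 0.0 0.0 g 0.4 rows 4
  -> at [ 0.444 -0.044  0.006  0.203]
```

drive_tool(rows=[[0.189,-0.97,0.48,0,0,-0.024,0.4],[0.189,-0.97,0.48,0,0,-0.024,0.4],[0.189,-0.97,0.48,0,0,-0.024,0.4]])

```text
time_s: 4.65
ee_pos: [0.4912, 0.1894, 0.2401]
eef_rot: [-0.002, -0.021, 1.0, -0.001]
force: [0.4, 0.3, 0.1]
gripper_width: 0.702
```

drive_tool(rows=[[0.261,-0.967,0.516,0,0,-0.025,0.4],[0.261,-0.967,0.516,0,0,-0.025,0.4],[0.261,-0.967,0.516,0,0,-0.025,0.4]])

```text
time_s: 4.95
ee_pos: [0.4648, 0.0724, 0.1785]
eef_rot: [-0.002, -0.06, 0.998, 0.0]
force: [0.5, -0.5, 0.2]
gripper_width: 0.699
```

drive_tool(rows=[[0.336,-0.943,0.516,0,0,-0.025,0.4],[0.336,-0.943,0.516,0,0,-0.025,0.4],[0.336,-0.943,0.516,0,0,-0.025,0.4],[0.336,-0.943,0.516,0,0,-0.025,0.4],[0.336,-0.943,0.516,0,0,-0.025,0.4]])

```text
time_s: 5.45
ee_pos: [0.44, -0.043, 0.1183]
eef_rot: [-0.001, -0.099, 0.995, 0.001]
force: [0.4, 0.9, -0.0]
gripper_width: 0.703
```

```bash
python3 -c "
from plan import *
p,M,o=pose();print(p,o['force'],o['qvel']);print(np.round(M,4))
T=cam('wrist');im=r.grab_frame('wrist');cv2.imwrite('pics/w3.png',im)
from meas import hullpts
print(np.round(proj(T,hullpts(.444,-.044,.203,.036)[[0,7,8,15]])))
plan([(.444,-.044,.006,.203,.4,1)])"
```

```text
[ 0.44003209 -0.04300069  0.11831861  0.19744576] [ 0.4276073   0.8913787  -0.04594577] [ 0.03664874 -0.0147754  -0.02735952  0.00527862  0.0058893   0.00256574]
[[-0.9806 -0.1962 -0.0024]
 [-0.1962  0.9806  0.0014]
 [ 0.002   0.0018 -1.    ]]
[[335. 191.]
 [298. 191.]
 [334. 319.]
 [302. 320.]]
-0.025 -0.018 0.941 0.0 -0.0 -0.001 g 0.4 rows 4
  -> at [ 0.444 -0.044  0.006  0.203]
```

View pics/w3.png

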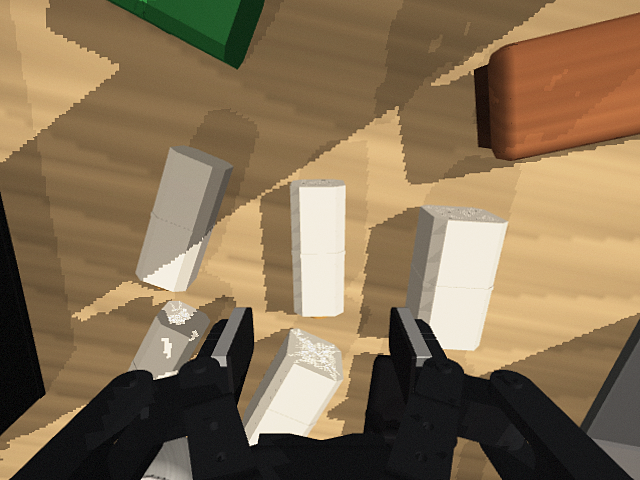

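Wrist view: the target float is the middle one, outline columns 292–345 and rows 183–318. The prediction was 298–335 with bevels extra and rows 191–319, so they agree within about 2 mm. Grasping now.

drive_tool(rows=[[-0.02,-0.01,0.941,0,0,-0.001,0.4],[-0.02,-0.01,0.941,0,0,-0.001,0.4],[-0.02,-0.01,0.941,0,0,-0.001,0.4],[-0.02,-0.01,0.941,0,0,-0.001,0.4],[-0.02,-0.01,0.941,0,0,-0.001,-1],[-0.02,-0.01,0.941,0,0,-0.001,-1],[-0.02,-0.01,0.941,0,0,-0.001,-1],[-0.02,-0.01,0.941,0,0,-0.001,-1],[-0.02,-0.01,0.941,0,0,-0.001,-1]], newtons=40)

```text
time_s: 6.4
ee_pos: [0.445, -0.0438, 0.0079]
eef_rot: [0.002, -0.101, 0.995, -0.001]
force: [0.3, 2.6, 7.6]
gripper_width: 0.413
```

drive_tool(rows=[[0,0,-0.95,0,0,0,-1],[0,0,-0.95,0,0,0,-1],[0,0,-0.95,0,0,0,-1],[0,0,-0.95,0,0,0,-1]])

```text
time_s: 6.8
ee_pos: [0.4457, -0.0445, 0.1236]
eef_rot: [0.003, -0.101, 0.995, -0.002]
force: [1.1, 0.3, -1.6]
gripper_width: 0.407
```

```bash
python3 -c "
from plan import *
p,M,o=pose();print(p,o['force'],o['gripper_width'])
plan([(.5125,.424,.30,0,-1,1),(.5125,.424,.165,0,-1,2)],start=(.4435,-.0436,.12,.203))"
```

```text
[ 0.44567622 -0.04451934  0.12357078  0.20291796] [ 1.06657287  0.32805637 -1.64996356] 0.40739134002924876
-0.337 0.925 -0.375 0.0 0.0 0.016 g -1 rows 3
-0.29 0.941 -0.375 0.0 0.0 0.016 g -1 rows 3
-0.242 0.955 -0.375 0.0 0.0 0.016 g -1 rows 3
-0.193 0.966 -0.375 0.0 0.0 0.016 g -1 rows 4
  -> at [0.512 0.424 0.3   0.   ]
0.0 0.0 0.563 0.0 0.0 0.0 g -1 rows 2
0.0 0.0 0.562 0.0 0.0 0.0 g -1 rows 4
  -> at [0.512 0.424 0.165 0.   ]
```

drive_tool(rows=[[-0.337,0.925,-0.375,0,0,0.016,-1],[-0.337,0.925,-0.375,0,0,0.016,-1],[-0.337,0.925,-0.375,0,0,0.016,-1]])

```text
time_s: 7.1
ee_pos: [0.4605, 0.0755, 0.1654]
eef_rot: [-0.0, -0.076, 0.997, 0.0]
force: [0.9, -0.6, -1.7]
gripper_width: 0.41
```

drive_tool(rows=[[-0.29,0.941,-0.375,0,0,0.016,-1],[-0.29,0.941,-0.375,0,0,0.016,-1],[-0.29,0.941,-0.375,0,0,0.016,-1]])

```text
time_s: 7.4
ee_pos: [0.4778, 0.1931, 0.2103]
eef_rot: [-0.0, -0.052, 0.999, 0.0]
force: [-0.0, -0.1, -0.8]
gripper_width: 0.414
```

drive_tool(rows=[[-0.242,0.955,-0.375,0,0,0.016,-1],[-0.242,0.955,-0.375,0,0,0.016,-1],[-0.242,0.955,-0.375,0,0,0.016,-1]])

```text
time_s: 7.7
ee_pos: [0.495, 0.3102, 0.255]
eef_rot: [-0.0, -0.027, 1.0, 0.0]
force: [0.2, 0.1, -0.8]
gripper_width: 0.414
```

drive_tool(rows=[[-0.193,0.966,-0.375,0,0,0.016,-1],[-0.193,0.966,-0.375,0,0,0.016,-1],[-0.193,0.966,-0.375,0,0,0.016,-1],[-0.193,0.966,-0.375,0,0,0.016,-1]])

```text
time_s: 8.1
ee_pos: [0.5121, 0.4274, 0.299]
eef_rot: [-0.0, -0.003, 1.0, 0.0]
force: [1.4, -0.1, -0.3]
gripper_width: 0.411
```

drive_tool(rows=[[0,0,0.9,0,0,0,-1],[0,0,0.9,0,0,0,-1],[0,0,0.9,0,0,0,-1],[0,0,0.9,0,0,0,-1],[0,0,0.9,0,0,0,-1]])

```text
time_s: 8.6
ee_pos: [0.5135, 0.4241, 0.1945]
eef_rot: [0.001, -0.001, 1.0, 0.001]
force: [1.0, -0.9, -0.9]
gripper_width: 0.408
```

```bash
python3 -c "
from plan import *
p,M,o=pose();print(p,o['force'],o['gripper_width'],np.round(M,3))
im=r.grab_frame('wrist');cv2.imwrite('pics/w4.png',im)
s=r.grab_frame('side');cv2.imwrite('pics/s4.png',cv2.resize(s[110:230,180:340],None,fx=4,fy=4))
plan([(.5125,.424,.146,0,-1,2)])"
```

```text
[0.51353954 0.42410637 0.1945028  0.00131478] [ 0.99432177 -0.93466995 -0.93429984] 0.4081399453400487 [[-1.    -0.001  0.003]
 [-0.001  1.     0.001]
 [-0.003  0.001 -1.   ]]
0.014 -0.006 0.414 0.001 0.002 0.001 g -1 rows 3
  -> at [0.512 0.424 0.146 0.   ]
```

View pics/w4.png

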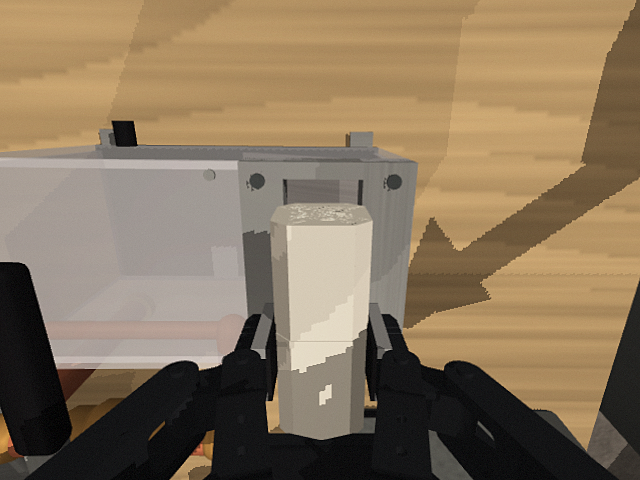

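Wrist view: the float spans columns 274–372 (centre 323), centred over the slot mouth at columns 284–362 (centre 323), and there is clearance at the end. Lowering and letting go.

drive_tool(rows=[[0.008,0,0.4,0,0,0,-1],[0.008,0,0.4,0,0,0,-1],[0.008,0,0.4,0,0,0,-1],[0.008,0,0.4,0,0,0,-1]])

```text
time_s: 9.1
ee_pos: [0.5118, 0.4242, 0.146]
eef_rot: [0.001, -0.001, 1.0, 0.0]
force: [-0.8, 0.1, -0.5]
gripper_width: 0.416
```

drive_tool(rows=[[0,0,0,0,0,0,0.2],[0,0,0,0,0,0,0.2],[0,0,0,0,0,0,0.2],[0,0,0,0,0,0,0.2],[0,0,-0.9,0,0,0,0.4],[0,0,-0.9,0,0,0,0.4],[0,0,-0.9,0,0,0,0.4],[0,0,-0.9,0,0,0,0.4]])

```text
time_s: 9.9
ee_pos: [0.5124, 0.4247, 0.2555]
eef_rot: [0.003, -0.001, 1.0, 0.001]
force: [0.3, 0.4, -0.5]
gripper_width: 0.702
```

```bash
cat > next.py <<'E'
from plan import *
from meas import *
import sys
tag=sys.argv[1]
p,M,o=pose();print(np.round(p,4),o['force'].round(1),o['gripper_width'],o['time_s'])
t,s=r.grab_frame('top'),r.grab_frame('side'); T,S=cam('top'),cam('side')
cv2.imwrite(f'pics/t_{tag}.png',t);cv2.imwrite(f'pics/s_{tag}.png',s)
V=[(T,mask(t)),(S,mask(s))]
G=dict(L1=(.4451,.0527,.139,.047),U1=(.5725,-.0436,-.282,.047),M2=(.4439,-.0431,.2057,.036),U3=(.5641,-.1507,-.338,.036),L3=(.4426,-.1406,-.2,.036))
for k in sys.argv[2].split(','):
    g=G[k]
    try: print(k,fit(V,g[:3],[g[3]]))
    except Exception as e: print(k,'fail',e)
E
python3 next.py 1 L1,U1,U3,L3
python3 - <<'E'
import cv2,numpy as np
t,s=cv2.imread('pics/t_1.png'),cv2.imread('pics/s_1.png')
a=cv2.resize(s[110:350,190:470],None,fx=2,fy=2);b=cv2.resize(t[140:280,110:250],(480,480))[:, :240+0]
cv2.imwrite('pics/c1.png',a)
E
```

```text
[0.5124 0.4247 0.2555 0.002 ] [ 0.3  0.4 -0.5] 0.7017420286067734 9.9
L1 [(0.047, array([0.4451, 0.0527, 0.1405]), np.float64(0.157))]
U1 [(0.047, array([ 0.5724, -0.044 , -0.2855]), np.float64(0.155))]
U3 [(0.036, array([ 0.564 , -0.1504, -0.3432]), np.float64(0.207))]
L3 [(0.036, array([ 0.4426, -0.1409, -0.1936]), np.float64(0.226))]
```

View pics/c1.png

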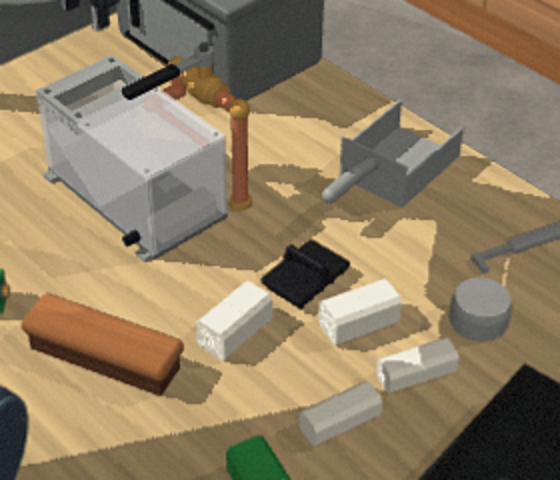

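The side view shows the slot empty and the float lying at the -y end of the tank (near (170,200)); the valve is still shut. Next is L3.

```bash
cat > go.py <<'E'
from plan import *
import sys
x,y,w=map(float,sys.argv[1:4]); g=float(sys.argv[4]); zs=float(sys.argv[5])
st=(.512,.424,.254,0)
print('TO');plan([(.512,.424,.30,0,g,0),(x,y,.12,w,g,3),(x,y,.006,w,g,1)],start=st)
print('BACK');plan([(x,y,.12,w,-1,2),(.512,.424,.30,0,-1,3),(.512,.424,zs+.04,0,-1,2),(.512,.424,zs,0,-1,2)],start=(x,y,.006,w))
E
python3 go.py .4426 -.1409 -.2 .4 .146
```

```text
TO
0.0 0.0 -0.383 0.0 0.0 0.0 g 0.4 rows 1
  -> at [0.512 0.424 0.3   0.   ]
0.116 -0.942 0.3 0.0 0.0 0.013 g 0.4 rows 3
0.078 -0.945 0.3 0.0 0.0 0.013 g 0.4 rows 3
0.04 -0.948 0.3 0.0 0.0 0.013 g 0.4 rows 3
0.002 -0.949 0.3 0.0 0.0 0.013 g 0.4 rows 3
-0.036 -0.948 0.3 0.0 0.0 0.013 g 0.4 rows 6
  -> at [ 0.443 -0.141  0.12  -0.2  ]
0.0 0.0 0.95 0.0 0.0 0.0 g 0.4 rows 4
  -> at [ 0.443 -0.141  0.006 -0.2  ]
BACK
0.0 0.0 -0.95 0.0 0.0 0.0 g -1 rows 5
  -> at [ 0.443 -0.141  0.12  -0.2  ]
0.074 0.946 -0.3 0.0 0.0 -0.013 g -1 rows 3
0.036 0.948 -0.3 0.0 0.0 -0.013 g -1 rows 3
-0.002 0.949 -0.3 0.0 0.0 -0.013 g -1 rows 3
-0.04 0.948 -0.3 0.0 0.0 -0.013 g -1 rows 3
-0.078 0.945 -0.3 0.0 0.0 -0.013 g -1 rows 6
  -> at [0.512 0.424 0.3   0.   ]
0.0 0.0 0.95 0.0 0.0 0.0 g -1 rows 5
  -> at [0.512 0.424 0.186 0.   ]
0.0 0.0 0.333 0.0 0.0 0.0 g -1 rows 3
  -> at [0.512 0.424 0.146 0.   ]
```

drive_tool(rows=[[0,0,-0.383,0,0,0,0.4],[0,0,-0.383,0,0,0,0.4]])

```text
time_s: 10.2
ee_pos: [0.5124, 0.4246, 0.3016]
eef_rot: [0.002, -0.001, 1.0, 0.001]
force: [1.4, 0.2, 1.5]
gripper_width: 0.704
```

drive_tool(rows=[[0.116,-0.942,0.3,0,0,0.013,0.4],[0.116,-0.942,0.3,0,0,0.013,0.4],[0.116,-0.942,0.3,0,0,0.013,0.4]])

```text
time_s: 10.5
ee_pos: [0.4952, 0.3071, 0.2583]
eef_rot: [-0.003, 0.02, 1.0, -0.002]
force: [-0.1, -0.1, 0.1]
gripper_width: 0.699
```

drive_tool(rows=[[0.078,-0.945,0.3,0,0,0.013,0.4],[0.078,-0.945,0.3,0,0,0.013,0.4],[0.078,-0.945,0.3,0,0,0.013,0.4]])

```text
time_s: 10.8
ee_pos: [0.4811, 0.1943, 0.2227]
eef_rot: [-0.003, 0.041, 0.999, -0.001]
force: [0.6, -0.0, 0.6]
gripper_width: 0.699
```

drive_tool(rows=[[0.04,-0.948,0.3,0,0,0.013,0.4],[0.04,-0.948,0.3,0,0,0.013,0.4],[0.04,-0.948,0.3,0,0,0.013,0.4]])

```text
time_s: 11.1
ee_pos: [0.4672, 0.0819, 0.1871]
eef_rot: [-0.003, 0.061, 0.998, -0.001]
force: [0.2, 0.9, 0.8]
gripper_width: 0.696
```

drive_tool(rows=[[0.002,-0.949,0.3,0,0,0.013,0.4],[0.002,-0.949,0.3,0,0,0.013,0.4],[0.002,-0.949,0.3,0,0,0.013,0.4]])

```text
time_s: 11.4
ee_pos: [0.4535, -0.0307, 0.1514]
eef_rot: [-0.003, 0.082, 0.997, 0.0]
force: [0.1, 0.8, 0.7]
gripper_width: 0.699
```

drive_tool(rows=[[-0.036,-0.948,0.3,0,0,0.013,0.4],[-0.036,-0.948,0.3,0,0,0.013,0.4],[-0.036,-0.948,0.3,0,0,0.013,0.4],[-0.036,-0.948,0.3,0,0,0.013,0.4],[-0.036,-0.948,0.3,0,0,0.013,0.4],[-0.036,-0.948,0.3,0,0,0.013,0.4]])

```text
time_s: 12.0
ee_pos: [0.4417, -0.1398, 0.118]
eef_rot: [-0.0, 0.101, 0.995, 0.0]
force: [0.0, -0.2, 0.2]
gripper_width: 0.699
```

```bash
cat > near.py <<'E'
# check pose and wrist-view fit of float near
from plan import *
from meas import *
import sys
x,y,w,W,z=map(float,sys.argv[1:6])
p,M,o=pose(); T=cam('wrist'); im=r.grab_frame('wrist'); cv2.imwrite(f'pics/n_{o["time_s"]:.0f}.png',im)
print(p.round(4),o['force'].round(1),np.round(M[:,2],3))
m=mask(im)
h=proj(T,hullpts(x,y,w,W)); x0,y0=h.min(0).astype(int)-20; x1,y1=h.max(0).astype(int)+20
y0=max(y0,0)
def cost(v):
    q=proj(T,hullpts(*v,W)); zz=np.zeros_like(m); cv2.fillConvexPoly(zz,cv2.convexHull(np.round(q*8).astype(np.int32)),1,shift=3)
    a,b=zz[y0:y1,x0:x1],m[y0:y1,x0:x1]; 
    n,l=cv2.connectedComponents(b); c=proj(T,[[x,y,W]])[0].astype(int); i=l[c[1]-y0,c[0]-x0]; b=(l==i).astype(np.uint8)
    return 1-(a&b).sum()/(a|b).sum()
f=minimize(cost,(x,y,w),method='Nelder-Mead',options=dict(initial_simplex=[(x,y,w),(x+.006,y,w),(x,y+.006,w),(x,y,w+.1)]))
print('wrist fit',f.x.round(4),round(f.fun,3))
plan([(x,y,z,w,.4,1)])
E
python3 near.py .4426 -.1409 -.2 .036 .006
```

```text
[ 0.4417 -0.1398  0.118  -0.2014] [ 0.  -0.2  0.2] [-0.001  0.001 -1.   ]
wrist fit [ 0.4401 -0.141  -0.1992] 0.081
-0.007 -0.009 0.936 0.0 -0.0 -0.0 g 0.4 rows 4
  -> at [ 0.443 -0.141  0.006 -0.2  ]
```

drive_tool(rows=[[0,-0.009,0.936,0,0,0,0.4],[0,-0.009,0.936,0,0,0,0.4],[0,-0.009,0.936,0,0,0,0.4],[0,-0.009,0.936,0,0,0,0.4],[0,-0.009,0.936,0,0,0,-1],[0,-0.009,0.936,0,0,0,-1],[0,-0.009,0.936,0,0,0,-1],[0,-0.009,0.936,0,0,0,-1],[0,-0.009,0.936,0,0,0,-1]])

```text
time_s: 12.95
ee_pos: [0.443, -0.1425, 0.0076]
eef_rot: [0.002, 0.101, 0.995, -0.001]
force: [-0.6, 1.8, 8.8]
gripper_width: 0.417
```

drive_tool(rows=[[0,0,-0.95,0,0,0,-1],[0,0,-0.95,0,0,0,-1],[0,0,-0.95,0,0,0,-1],[0,0,-0.95,0,0,0,-1]])

```text
time_s: 13.35
ee_pos: [0.4437, -0.1432, 0.1232]
eef_rot: [0.003, 0.101, 0.995, -0.002]
force: [0.1, -0.7, -1.3]
gripper_width: 0.414
```

drive_tool(rows=[[0.074,0.946,-0.3,0,0,-0.013,-1],[0.074,0.946,-0.3,0,0,-0.013,-1],[0.074,0.946,-0.3,0,0,-0.013,-1]])

```text
time_s: 13.65
ee_pos: [0.4552, -0.026, 0.1558]
eef_rot: [-0.001, 0.08, 0.997, 0.001]
force: [0.6, -1.1, -1.1]
gripper_width: 0.408
```

drive_tool(rows=[[0.036,0.948,-0.3,0,0,-0.013,-1],[0.036,0.948,-0.3,0,0,-0.013,-1],[0.036,0.948,-0.3,0,0,-0.013,-1]])

```text
time_s: 13.95
ee_pos: [0.4696, 0.0873, 0.1919]
eef_rot: [-0.0, 0.059, 0.998, 0.001]
force: [0.1, -0.5, -0.3]
gripper_width: 0.415
```

drive_tool(rows=[[-0.002,0.949,-0.3,0,0,-0.013,-1],[-0.002,0.949,-0.3,0,0,-0.013,-1],[-0.002,0.949,-0.3,0,0,-0.013,-1]])

```text
time_s: 14.25
ee_pos: [0.4837, 0.2005, 0.2278]
eef_rot: [-0.0, 0.039, 0.999, 0.001]
force: [0.3, -0.8, -1.5]
gripper_width: 0.414
```

drive_tool(rows=[[-0.04,0.948,-0.3,0,0,-0.013,-1],[-0.04,0.948,-0.3,0,0,-0.013,-1],[-0.04,0.948,-0.3,0,0,-0.013,-1]])

```text
time_s: 14.55
ee_pos: [0.4975, 0.3137, 0.2634]
eef_rot: [-0.0, 0.018, 1.0, 0.001]
force: [-0.3, -0.5, -1.2]
gripper_width: 0.418
```

drive_tool(rows=[[-0.078,0.945,-0.3,0,0,-0.013,-1],[-0.078,0.945,-0.3,0,0,-0.013,-1],[-0.078,0.945,-0.3,0,0,-0.013,-1],[-0.078,0.945,-0.3,0,0,-0.013,-1],[-0.078,0.945,-0.3,0,0,-0.013,-1]])

```text
time_s: 15.05
ee_pos: [0.5109, 0.4225, 0.2976]
eef_rot: [-0.002, -0.001, 1.0, -0.001]
force: [0.0, 0.3, -0.7]
gripper_width: 0.415
```

drive_tool(rows=[[0,0,0.93,0,0,0,-1],[0,0,0.93,0,0,0,-1],[0,0,0.93,0,0,0,-1],[0,0,0.93,0,0,0,-1],[0,0,0.93,0,0,0,-1]])

```text
time_s: 15.55
ee_pos: [0.5128, 0.4227, 0.1906]
eef_rot: [0.001, -0.001, 1.0, 0.001]
force: [0.3, 0.7, -0.6]
gripper_width: 0.413
```

```bash
cat > held.py <<'E'
# at the slot: where is the float in hand (yaw, centre) by wrist view
from plan import *
from meas import *
import sys
W,zc=float(sys.argv[1]),float(sys.argv[2]) # zc: float centre rel. TCP z
p,M,o=pose(); T=cam('wrist'); im=r.grab_frame('wrist'); cv2.imwrite(f'pics/h_{o["time_s"]:.0f}.png',im)
print(p.round(4),o['force'].round(1),'w',o['gripper_width'],np.round(M[:,2],3))
# -x end edge rows of float vs prediction
def P(dx): 
    h=hullpts(p[0]+dx,p[1],p[3],W); h[:,2]+=p[2]+zc-W/2; return proj(T,h)
for dx in(-.005,0,.005): print(dx,P(dx)[[0,7]].round(0).tolist())
m=mask(im); row=m[:, int(P(0)[[0,7],0].mean())]; print('top-face start rows: hue trans', np.flatnonzero(np.abs(np.diff(cv2.cvtColor(im,cv2.COLOR_BGR2GRAY)[:300,int(P(0)[[0,7],0].mean())].astype(int)))>25))
plan([(.512,.424,float(sys.argv[3]),0,-1,2)])
E
python3 held.py .036 .012 .146
```

```text
[0.5128 0.4227 0.1906 0.001 ] [ 0.3  0.7 -0.6] w 0.41344520645084365 [ 0.002  0.001 -1.   ]
-0.005 [[355.0, 224.0], [284.0, 224.0]]
0 [[354.0, 239.0], [285.0, 239.0]]
0.005 [[354.0, 253.0], [285.0, 253.0]]
top-face start rows: hue trans [146 164 203 204 226]
0.011 0.006 0.379 0.001 0.001 0.0 g -1 rows 3
  -> at [0.512 0.424 0.146 0.   ]
```

drive_tool(rows=[[-0.015,0.009,0.375,0,0,0,-1],[-0.015,0.009,0.375,0,0,0,-1],[-0.015,0.009,0.375,0,0,0,-1],[-0.015,0.009,0.375,0,0,0,-1]])

```text
time_s: 16.0
ee_pos: [0.5139, 0.4242, 0.1453]
eef_rot: [0.001, -0.001, 1.0, 0.0]
force: [0.2, -0.4, -0.8]
gripper_width: 0.412
```

drive_tool(rows=[[0,0,0,0,0,0,0.2],[0,0,0,0,0,0,0.2],[0,0,0,0,0,0,0.2],[0,0,0,0,0,0,0.2],[0,0,-0.9,0,0,0,0.4],[0,0,-0.9,0,0,0,0.4],[0,0,-0.9,0,0,0,0.4],[0,0,-0.9,0,0,0,0.4]])

```text
time_s: 16.8
ee_pos: [0.5144, 0.4247, 0.2546]
eef_rot: [0.003, -0.001, 1.0, 0.001]
force: [-0.8, 0.5, 0.5]
gripper_width: 0.698
```

```bash
python3 next.py 2 L1,U1,U3; python3 -c "
import cv2
s=cv2.imread('pics/s_2.png');a=cv2.imread('pics/s_1.png')
print('slot diff s1-s2',cv2.absdiff(s,a)[135:175,205:265].mean(), 'left end',cv2.absdiff(s,a)[185:240,250:310].mean())"
python3 go.py .564 -.1504 -.34 .4 .146|head -8
```

```text
[0.5144 0.4247 0.2546 0.0021] [-0.8  0.5  0.5] 0.6983327446582619 16.8
L1 [(0.047, array([0.4452, 0.0527, 0.1397]), np.float64(0.158))]
U1 [(0.047, array([ 0.5727, -0.0439, -0.2731]), np.float64(0.168))]
U3 [(0.036, array([ 0.5633, -0.1506, -0.3543]), np.float64(0.207))]
slot diff s1-s2 2.6458333333333335 left end 4.699393939393939
TO
0.0 0.0 -0.383 0.0 0.0 0.0 g 0.4 rows 1
  -> at [0.512 0.424 0.3   0.   ]
-0.087 -0.957 0.3 0.0 0.0 0.022 g 0.4 rows 3
-0.152 -0.949 0.3 0.0 0.0 0.022 g 0.4 rows 3
-0.216 -0.937 0.3 0.0 0.0 0.022 g 0.4 rows 3
-0.279 -0.92 0.3 0.0 0.0 0.022 g 0.4 rows 3
-0.341 -0.899 0.3 0.0 0.0 0.022 g 0.4 rows 6
```

drive_tool(rows=[[0.015,0,-0.383,0,0,0,0.4],[0.015,0,-0.383,0,0,0,0.4]])

```text
time_s: 17.1
ee_pos: [0.5124, 0.4246, 0.3007]
eef_rot: [0.002, -0.001, 1.0, 0.001]
force: [0.7, 1.0, 0.4]
gripper_width: 0.698
```

drive_tool(rows=[[-0.087,-0.957,0.3,0,0,0.022,0.4],[-0.087,-0.957,0.3,0,0,0.022,0.4],[-0.087,-0.957,0.3,0,0,0.022,0.4]])

```text
time_s: 17.4
ee_pos: [0.5208, 0.3053, 0.2575]
eef_rot: [-0.003, 0.034, 0.999, -0.002]
force: [0.4, -0.5, -0.3]
gripper_width: 0.696
```

drive_tool(rows=[[-0.152,-0.949,0.3,0,0,0.022,0.4],[-0.152,-0.949,0.3,0,0,0.022,0.4],[-0.152,-0.949,0.3,0,0,0.022,0.4]])

```text
time_s: 17.7
ee_pos: [0.531, 0.1904, 0.2217]
eef_rot: [-0.003, 0.069, 0.998, -0.001]
force: [-0.0, -0.0, -0.3]
gripper_width: 0.697
```

drive_tool(rows=[[-0.216,-0.937,0.3,0,0,0.022,0.4],[-0.216,-0.937,0.3,0,0,0.022,0.4],[-0.216,-0.937,0.3,0,0,0.022,0.4]])

```text
time_s: 18.0
ee_pos: [0.5413, 0.0758, 0.1858]
eef_rot: [-0.003, 0.104, 0.995, -0.001]
force: [-0.8, 0.4, -0.1]
gripper_width: 0.698
```

drive_tool(rows=[[-0.279,-0.92,0.3,0,0,0.022,0.4],[-0.279,-0.92,0.3,0,0,0.022,0.4],[-0.279,-0.92,0.3,0,0,0.022,0.4]])

```text
time_s: 18.3
ee_pos: [0.5516, -0.0389, 0.1499]
eef_rot: [-0.003, 0.138, 0.99, -0.0]
force: [-1.2, 0.1, 0.1]
gripper_width: 0.699
```

drive_tool(rows=[[-0.341,-0.899,0.3,0,0,0.022,0.4],[-0.341,-0.899,0.3,0,0,0.022,0.4],[-0.341,-0.899,0.3,0,0,0.022,0.4],[-0.341,-0.899,0.3,0,0,0.022,0.4],[-0.341,-0.899,0.3,0,0,0.022,0.4],[-0.341,-0.899,0.3,0,0,0.022,0.4]])

```text
time_s: 18.9
ee_pos: [0.563, -0.1491, 0.1169]
eef_rot: [-0.001, 0.171, 0.985, 0.0]
force: [-0.6, 0.5, 0.5]
gripper_width: 0.7
```

```bash
python3 near.py .564 -.1506 -.345 .036 .006; python3 go.py .562 -.1510 -.345 .4 .146|tail -13
```

```text
[ 0.563  -0.1491  0.1169 -0.3428] [-0.6  0.5  0.5] [-0.001  0.001 -1.   ]
wrist fit [ 0.5616 -0.151  -0.3451] 0.042
-0.011 -0.011 0.928 0.0 -0.0 0.001 g 0.4 rows 4
  -> at [ 0.564 -0.151  0.006 -0.345]
BACK
0.0 0.0 -0.95 0.0 0.0 0.0 g -1 rows 5
  -> at [ 0.562 -0.151  0.12  -0.345]
0.403 0.874 -0.3 0.0 0.0 -0.022 g -1 rows 3
0.341 0.899 -0.3 0.0 0.0 -0.022 g -1 rows 3
0.279 0.921 -0.3 0.0 0.0 -0.022 g -1 rows 3
0.214 0.938 -0.3 0.0 0.0 -0.022 g -1 rows 3
0.149 0.95 -0.3 0.0 0.0 -0.022 g -1 rows 6
  -> at [0.512 0.424 0.3   0.   ]
0.0 0.0 0.95 0.0 0.0 0.0 g -1 rows 5
  -> at [0.512 0.424 0.186 0.   ]
0.0 0.0 0.333 0.0 0.0 0.0 g -1 rows 3
  -> at [0.512 0.424 0.146 0.   ]
```

drive_tool(rows=[[0.016,-0.018,0.925,0,0,0,0.4],[0.016,-0.018,0.925,0,0,0,0.4],[0.016,-0.018,0.925,0,0,0,0.4],[0.016,-0.018,0.925,0,0,0,0.4],[0.016,-0.018,0.925,0,0,0,-1],[0.016,-0.018,0.925,0,0,0,-1],[0.016,-0.018,0.925,0,0,0,-1],[0.016,-0.018,0.925,0,0,0,-1],[0.016,-0.018,0.925,0,0,0,-1]])

```text
time_s: 19.85
ee_pos: [0.5631, -0.1526, 0.0092]
eef_rot: [0.003, 0.171, 0.985, -0.001]
force: [-0.1, 1.1, 8.3]
gripper_width: 0.413
```

drive_tool(rows=[[0,0,-0.95,0,0,0,-1],[0,0,-0.95,0,0,0,-1],[0,0,-0.95,0,0,0,-1],[0,0,-0.95,0,0,0,-1]])

```text
time_s: 20.25
ee_pos: [0.5633, -0.153, 0.125]
eef_rot: [0.004, 0.171, 0.985, -0.001]
force: [-0.3, -0.5, -1.0]
gripper_width: 0.41
```

drive_tool(rows=[[0.403,0.874,-0.3,0,0,-0.022,-1],[0.403,0.874,-0.3,0,0,-0.022,-1],[0.403,0.874,-0.3,0,0,-0.022,-1]])

```text
time_s: 20.55
ee_pos: [0.5494, -0.0335, 0.1563]
eef_rot: [-0.001, 0.136, 0.991, 0.001]
force: [1.4, -0.9, -0.8]
gripper_width: 0.409
```

drive_tool(rows=[[0.341,0.899,-0.3,0,0,-0.022,-1],[0.341,0.899,-0.3,0,0,-0.022,-1],[0.341,0.899,-0.3,0,0,-0.022,-1]])

```text
time_s: 20.85
ee_pos: [0.5395, 0.0818, 0.1925]
eef_rot: [-0.0, 0.101, 0.995, 0.001]
force: [1.0, -0.5, -0.0]
gripper_width: 0.413
```

drive_tool(rows=[[0.279,0.921,-0.3,0,0,-0.022,-1],[0.279,0.921,-0.3,0,0,-0.022,-1],[0.279,0.921,-0.3,0,0,-0.022,-1]])

```text
time_s: 21.15
ee_pos: [0.5293, 0.1968, 0.2285]
eef_rot: [-0.0, 0.067, 0.998, 0.001]
force: [-0.4, -0.4, -0.8]
gripper_width: 0.412
```

drive_tool(rows=[[0.214,0.938,-0.3,0,0,-0.022,-1],[0.214,0.938,-0.3,0,0,-0.022,-1],[0.214,0.938,-0.3,0,0,-0.022,-1]])

```text
time_s: 21.45
ee_pos: [0.5192, 0.3119, 0.2644]
eef_rot: [-0.0, 0.032, 0.999, 0.001]
force: [0.2, 0.2, -0.6]
gripper_width: 0.414
```

drive_tool(rows=[[0.149,0.95,-0.3,0,0,-0.022,-1],[0.149,0.95,-0.3,0,0,-0.022,-1],[0.149,0.95,-0.3,0,0,-0.022,-1],[0.149,0.95,-0.3,0,0,-0.022,-1],[0.149,0.95,-0.3,0,0,-0.022,-1]])

```text
time_s: 21.95
ee_pos: [0.5095, 0.4229, 0.2986]
eef_rot: [-0.001, -0.001, 1.0, -0.001]
force: [-0.1, -0.1, -0.4]
gripper_width: 0.414
```

drive_tool(rows=[[0,0,0.93,0,0,0,-1],[0,0,0.93,0,0,0,-1],[0,0,0.93,0,0,0,-1],[0,0,0.93,0,0,0,-1],[0,0,0.93,0,0,0,-1]])

```text
time_s: 22.45
ee_pos: [0.5114, 0.4229, 0.1909]
eef_rot: [0.001, -0.0, 1.0, 0.001]
force: [0.1, -0.5, 0.8]
gripper_width: 0.411
```

```bash
python3 held.py .036 .012 .146
```

```text
[0.5114 0.4229 0.1909 0.001 ] [ 0.1 -0.5  0.8] w 0.4105054443313976 [ 0.002  0.001 -1.   ]
-0.005 [[355.0, 224.0], [284.0, 224.0]]
0 [[354.0, 239.0], [285.0, 239.0]]
0.005 [[354.0, 253.0], [285.0, 253.0]]
top-face start rows: hue trans [166 206 229]
0.0 0.004 0.382 0.001 0.001 0.0 g -1 rows 3
  -> at [0.512 0.424 0.146 0.   ]
```

drive_tool(rows=[[-0.02,0.009,0.38,0,0,0,-1],[-0.02,0.009,0.38,0,0,0,-1],[-0.02,0.009,0.38,0,0,0,-1],[-0.02,0.009,0.38,0,0,0,-1]])

```text
time_s: 22.9
ee_pos: [0.513, 0.4245, 0.1451]
eef_rot: [0.001, -0.001, 1.0, 0.001]
force: [-0.3, 0.0, -0.3]
gripper_width: 0.409
```

drive_tool(rows=[[0,0,0,0,0,0,0.2],[0,0,0,0,0,0,0.2],[0,0,0,0,0,0,0.2],[0,0,0,0,0,0,0.2],[0,0,-0.9,0,0,0,0.6],[0,0,-0.9,0,0,0,0.6],[0,0,-0.9,0,0,0,0.6],[0,0,-0.9,0,0,0,0.6]])

```text
time_s: 23.7
ee_pos: [0.5136, 0.4249, 0.2543]
eef_rot: [0.003, -0.001, 1.0, 0.001]
force: [-0.7, 0.4, -0.7]
gripper_width: 0.803
```

```bash
python3 next.py 3 L1,U1; python3 -c "
import cv2
s=cv2.imread('pics/s_3.png');a=cv2.imread('pics/s_1.png')
print('slot diff s1-s3',cv2.absdiff(s,a)[135:175,205:265].mean(), 'left end',cv2.absdiff(s,a)[185:240,250:310].mean())
cv2.imwrite('pics/c3.png',cv2.resize(s[110:350,190:470],None,fx=2,fy=2))"
python3 go.py .5725 -.0437 -.28 .6 .149|head -8
```

```text
[0.5136 0.4249 0.2543 0.0021] [-0.7  0.4 -0.7] 0.8030953861436265 23.7
L1 [(0.047, array([0.4451, 0.0526, 0.1395]), np.float64(0.152))]
U1 [(0.047, array([ 0.5725, -0.0436, -0.2799]), np.float64(0.158))]
slot diff s1-s3 2.6952777777777777 left end 5.710606060606061
TO
0.0 0.0 -0.383 0.0 0.0 0.0 g 0.6 rows 1
  -> at [0.512 0.424 0.3   0.   ]
-0.126 -0.974 0.375 0.0 0.0 0.022 g 0.6 rows 3
-0.194 -0.963 0.375 0.0 0.0 0.022 g 0.6 rows 3
-0.261 -0.947 0.375 0.0 0.0 0.022 g 0.6 rows 3
-0.326 -0.927 0.375 0.0 0.0 0.022 g 0.6 rows 6
  -> at [ 0.572 -0.044  0.12  -0.28 ]
```

View pics/c3.png

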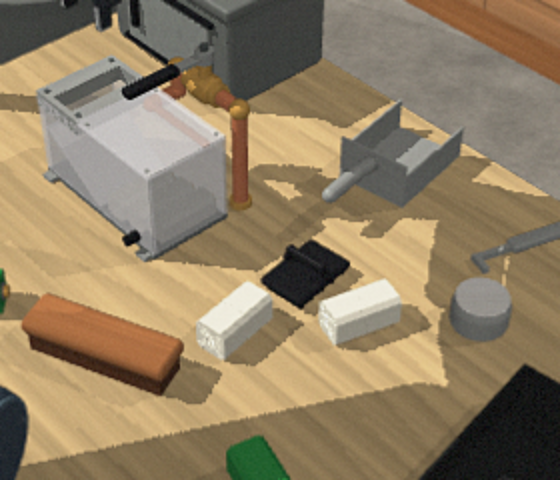

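Side view: slot empty, tank's -y end now filled, and two thick floats left at (235,320) and (360,312). I'll gauge the swollen-looking ones too, starting with U1.

drive_tool(rows=[[0.01,0,-0.383,0,0,0,0.6],[0.01,0,-0.383,0,0,0,0.6]])

```text
time_s: 24.0
ee_pos: [0.5123, 0.4248, 0.3005]
eef_rot: [0.002, -0.001, 1.0, 0.001]
force: [0.7, 0.6, 0.8]
gripper_width: 0.799
```

drive_tool(rows=[[-0.126,-0.974,0.375,0,0,0.022,0.6],[-0.126,-0.974,0.375,0,0,0.022,0.6],[-0.126,-0.974,0.375,0,0,0.022,0.6]])

```text
time_s: 24.3
ee_pos: [0.5253, 0.3039, 0.2482]
eef_rot: [-0.003, 0.034, 0.999, -0.002]
force: [0.2, 0.1, 0.3]
gripper_width: 0.801
```

drive_tool(rows=[[-0.194,-0.963,0.375,0,0,0.022,0.6],[-0.194,-0.963,0.375,0,0,0.022,0.6],[-0.194,-0.963,0.375,0,0,0.022,0.6]])

```text
time_s: 24.6
ee_pos: [0.5404, 0.1869, 0.2033]
eef_rot: [-0.003, 0.069, 0.998, -0.001]
force: [-0.4, 0.6, 0.1]
gripper_width: 0.8
```

drive_tool(rows=[[-0.261,-0.947,0.375,0,0,0.022,0.6],[-0.261,-0.947,0.375,0,0,0.022,0.6],[-0.261,-0.947,0.375,0,0,0.022,0.6]])

```text
time_s: 24.9
ee_pos: [0.5558, 0.0704, 0.1585]
eef_rot: [-0.003, 0.104, 0.995, -0.001]
force: [0.6, -0.1, 0.8]
gripper_width: 0.807
```

drive_tool(rows=[[-0.326,-0.927,0.375,0,0,0.022,0.6],[-0.326,-0.927,0.375,0,0,0.022,0.6],[-0.326,-0.927,0.375,0,0,0.022,0.6],[-0.326,-0.927,0.375,0,0,0.022,0.6],[-0.326,-0.927,0.375,0,0,0.022,0.6],[-0.326,-0.927,0.375,0,0,0.022,0.6]])

```text
time_s: 25.5
ee_pos: [0.5727, -0.0421, 0.1167]
eef_rot: [-0.001, 0.136, 0.991, 0.0]
force: [0.4, 0.1, 0.3]
gripper_width: 0.804
```

```bash
python3 near.py .5725 -.0437 -.28 .047 .009; python3 go.py .5715 -.0437 -.28 .6 .149|tail -12
```

```text
[ 0.5727 -0.0421  0.1167 -0.2738] [0.4 0.1 0.3] [-0.001  0.001 -1.   ]
wrist fit [ 0.5699 -0.0441 -0.2717] 0.037
-0.0 -0.016 0.901 0.0 -0.0 0.002 g 0.4 rows 4
  -> at [ 0.572 -0.044  0.009 -0.28 ]
BACK
0.0 0.0 -0.95 0.0 0.0 0.0 g -1 rows 5
  -> at [ 0.572 -0.044  0.12  -0.28 ]
0.388 0.902 -0.375 0.0 0.0 -0.022 g -1 rows 3
0.324 0.927 -0.375 0.0 0.0 -0.022 g -1 rows 3
0.259 0.948 -0.375 0.0 0.0 -0.022 g -1 rows 3
0.192 0.963 -0.375 0.0 0.0 -0.022 g -1 rows 6
  -> at [0.512 0.424 0.3   0.   ]
0.0 0.0 0.925 0.0 0.0 0.0 g -1 rows 5
  -> at [0.512 0.424 0.189 0.   ]
0.0 0.0 0.333 0.0 0.0 0.0 g -1 rows 3
  -> at [0.512 0.424 0.149 0.   ]
```

drive_tool(rows=[[0.022,-0.02,0.9,0,0,0,0.6],[0.022,-0.02,0.9,0,0,0,0.6],[0.022,-0.02,0.9,0,0,0,0.6],[0.022,-0.02,0.9,0,0,0,0.6],[0.022,-0.02,0.9,0,0,0,-1],[0.022,-0.02,0.9,0,0,0,-1],[0.022,-0.02,0.9,0,0,0,-1],[0.022,-0.02,0.9,0,0,0,-1],[0.022,-0.02,0.9,0,0,0,-1]])

```text
time_s: 26.45
ee_pos: [0.5724, -0.0452, 0.012]
eef_rot: [0.003, 0.137, 0.991, -0.0]
force: [0.5, 2.2, 7.6]
gripper_width: 0.543
```

drive_tool(rows=[[0,0,-0.925,0,0,0,-1],[0,0,-0.925,0,0,0,-1],[0,0,-0.925,0,0,0,-1],[0,0,-0.925,0,0,0,-1]])

```text
time_s: 26.85
ee_pos: [0.5722, -0.0455, 0.1239]
eef_rot: [0.004, 0.137, 0.991, -0.001]
force: [-0.7, -0.7, -0.8]
gripper_width: 0.543
```

drive_tool(rows=[[0.388,0.902,-0.375,0,0,-0.022,-1],[0.388,0.902,-0.375,0,0,-0.022,-1],[0.388,0.902,-0.375,0,0,-0.022,-1]])

```text
time_s: 27.15
ee_pos: [0.5531, 0.0747, 0.1647]
eef_rot: [-0.001, 0.102, 0.995, 0.001]
force: [0.7, -0.5, -0.3]
gripper_width: 0.539
```

drive_tool(rows=[[0.324,0.927,-0.375,0,0,-0.022,-1],[0.324,0.927,-0.375,0,0,-0.022,-1],[0.324,0.927,-0.375,0,0,-0.022,-1]])

```text
time_s: 27.45
ee_pos: [0.5379, 0.1919, 0.2098]
eef_rot: [-0.001, 0.067, 0.998, 0.0]
force: [1.1, -0.4, -0.9]
gripper_width: 0.546
```

drive_tool(rows=[[0.259,0.948,-0.375,0,0,-0.022,-1],[0.259,0.948,-0.375,0,0,-0.022,-1],[0.259,0.948,-0.375,0,0,-0.022,-1]])

```text
time_s: 27.75
ee_pos: [0.5226, 0.309, 0.2547]
eef_rot: [-0.001, 0.032, 0.999, 0.0]
force: [0.7, 0.4, -0.4]
gripper_width: 0.541
```

drive_tool(rows=[[0.192,0.963,-0.375,0,0,-0.022,-1],[0.192,0.963,-0.375,0,0,-0.022,-1],[0.192,0.963,-0.375,0,0,-0.022,-1],[0.192,0.963,-0.375,0,0,-0.022,-1],[0.192,0.963,-0.375,0,0,-0.022,-1]])

```text
time_s: 28.25
ee_pos: [0.508, 0.4225, 0.2979]
eef_rot: [-0.001, -0.002, 1.0, -0.001]
force: [0.2, -0.2, -1.1]
gripper_width: 0.544
```

drive_tool(rows=[[0,0,0.88,0,0,0,-1],[0,0,0.88,0,0,0,-1],[0,0,0.88,0,0,0,-1],[0,0,0.88,0,0,0,-1],[0,0,0.88,0,0,0,-1]])

```text
time_s: 28.75
ee_pos: [0.5103, 0.4225, 0.197]
eef_rot: [0.002, -0.0, 1.0, 0.001]
force: [-0.3, -1.1, 0.2]
gripper_width: 0.541
```

```bash
python3 held.py .047 .0135 .151
```

```text
[0.5103 0.4225 0.197  0.0009] [-0.3 -1.1  0.2] w 0.5409766659454125 [ 0.003  0.002 -1.   ]
-0.005 [[375.0, 230.0], [264.0, 230.0]]
0 [[374.0, 246.0], [265.0, 246.0]]
0.005 [[373.0, 261.0], [266.0, 261.0]]
top-face start rows: hue trans [149 203 217 234]
-0.011 0.008 0.39 0.001 0.001 0.0 g -1 rows 3
  -> at [0.512 0.424 0.151 0.   ]
```

drive_tool(rows=[[-0.025,0.011,0.367,0,0,0,-1],[-0.025,0.011,0.367,0,0,0,-1],[-0.025,0.011,0.367,0,0,0,-1],[-0.025,0.011,0.367,0,0,0,-1]])

```text
time_s: 29.2
ee_pos: [0.5123, 0.4242, 0.1524]
eef_rot: [0.001, -0.001, 1.0, 0.001]
force: [-0.4, 1.3, -1.1]
gripper_width: 0.544
```

drive_tool(rows=[[0,0,0,0,0,0,0.5],[0,0,0,0,0,0,0.5],[0,0,0,0,0,0,0.5],[0,0,0,0,0,0,0.5],[0,0,0,0,0,0,0.5],[0,0,0,0,0,0,0.5],[0,0,0,0,0,0,0.5],[0,0,0,0,0,0,0.5],[0,0,0,0,0,0,0.5],[0,0,0,0,0,0,0.5]])

```text
time_s: 30.2
ee_pos: [0.5117, 0.4239, 0.1505]
eef_rot: [0.0, -0.001, 1.0, 0.0]
force: [-0.2, -1.2, -0.4]
gripper_width: 0.753
```

```bash
python3 held.py .047 .0115 .151; python3 next.py 4 L1; ls -t pics/h_*|head -1; cp $(ls -t pics/h_*|head -1) pics/v4.png
```

```text
[0.5117 0.4239 0.1505 0.0019] [-0.2 -1.2 -0.4] w 0.7534928316098448 [ 0.  0. -1.]
-0.005 [[374.0, 228.0], [265.0, 228.0]]
0 [[373.0, 243.0], [266.0, 243.0]]
0.005 [[372.0, 258.0], [267.0, 258.0]]
top-face start rows: hue trans [151 205 219 237]
-0.003 0.001 -0.004 -0.0 -0.0 0.001 g -1 rows 3
  -> at [0.512 0.424 0.151 0.   ]
[0.5117 0.4238 0.1505 0.0019] [-0.5 -0.1 -0.4] 0.7526206442868425 30.25
L1 [(0.047, array([0.4451, 0.0527, 0.1396]), np.float64(0.154))]
pics/h_30.png
```

View pics/v4.png

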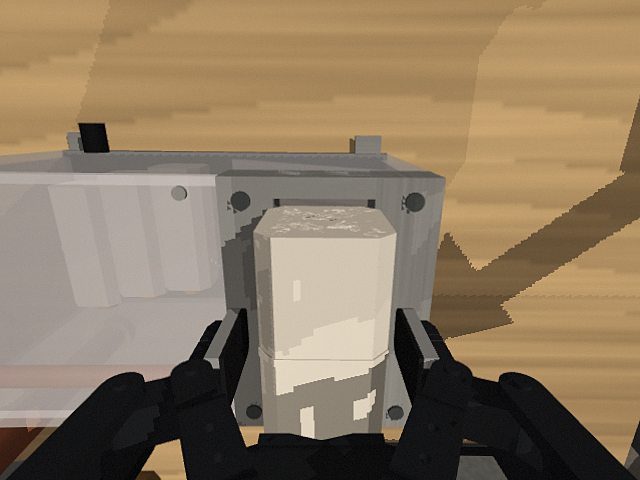

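The float stays up in the slot (columns 255–395, centred), so it is swollen. Three true floats lie in the tank at the -y end. Regrasp it and take it to the tub.

```bash
python3 -c "
from plan import *
plan([(.512,.424,.26,0,-1,0),(.5615,-.361,.13,.123,-1,3),(.5615,-.361,.022,.123,-1,2)],start=(.512,.424,.151,0))"
```

```text
0.0 0.0 -0.908 0.0 0.0 0.0 g -1 rows 3
  -> at [0.512 0.424 0.26  0.   ]
-0.059 -0.935 0.155 0.0 0.0 -0.006 g -1 rows 3
-0.042 -0.935 0.155 0.0 0.0 -0.006 g -1 rows 3
-0.026 -0.936 0.155 0.0 0.0 -0.006 g -1 rows 3
-0.01 -0.936 0.155 0.0 0.0 -0.006 g -1 rows 3
0.007 -0.936 0.155 0.0 0.0 -0.006 g -1 rows 3
0.023 -0.936 0.155 0.0 0.0 -0.006 g -1 rows 3
0.04 -0.936 0.155 0.0 0.0 -0.006 g -1 rows 6
  -> at [ 0.562 -0.361  0.13   0.123]
0.0 0.0 0.9 0.0 0.0 0.0 g -1 rows 5
  -> at [ 0.562 -0.361  0.022  0.123]
```

drive_tool(rows=[[0,0,0,0,0,0,-1],[0,0,0,0,0,0,-1],[0,0,0,0,0,0,-1],[0,0,0,0,0,0,-1],[0,0,0,0,0,0,-1],[0,0,-0.99,0,0,0,-1],[0,0,-0.99,0,0,0,-1],[0,0,-0.99,0,0,0,-1],[0,0,-0.99,0,0,0,-1],[0,0,-0.99,0,0,0,-1]])

```text
time_s: 31.35
ee_pos: [0.5113, 0.4231, 0.2683]
eef_rot: [-0.001, -0.001, 1.0, -0.001]
force: [1.0, 0.1, -1.8]
gripper_width: 0.542
```

drive_tool(rows=[[-0.059,-0.935,0,0,0,-0.006,-1],[-0.059,-0.935,0,0,0,-0.006,-1],[-0.059,-0.935,0,0,0,-0.006,-1]])

```text
time_s: 31.65
ee_pos: [0.5179, 0.3069, 0.2663]
eef_rot: [-0.003, -0.009, 1.0, -0.002]
force: [-0.1, -0.7, -1.3]
gripper_width: 0.544
```

drive_tool(rows=[[-0.042,-0.935,0,0,0,-0.006,-1],[-0.042,-0.935,0,0,0,-0.006,-1],[-0.042,-0.935,0,0,0,-0.006,-1]])

```text
time_s: 31.95
ee_pos: [0.5255, 0.1953, 0.267]
eef_rot: [-0.002, -0.018, 1.0, -0.001]
force: [-0.4, -0.4, -0.6]
gripper_width: 0.543
```

drive_tool(rows=[[-0.026,-0.936,0.23,0,0,-0.006,-1],[-0.026,-0.936,0.23,0,0,-0.006,-1],[-0.026,-0.936,0.23,0,0,-0.006,-1]])

```text
time_s: 32.25
ee_pos: [0.5325, 0.0841, 0.2386]
eef_rot: [-0.003, -0.028, 1.0, -0.001]
force: [-0.0, -0.4, -1.8]
gripper_width: 0.539
```

drive_tool(rows=[[-0.01,-0.936,0.23,0,0,-0.006,-1],[-0.01,-0.936,0.23,0,0,-0.006,-1],[-0.01,-0.936,0.23,0,0,-0.006,-1]])

```text
time_s: 32.55
ee_pos: [0.5408, -0.0275, 0.2115]
eef_rot: [-0.002, -0.037, 0.999, 0.0]
force: [0.2, -0.5, -1.5]
gripper_width: 0.538
```

drive_tool(rows=[[0.007,-0.936,0.23,0,0,-0.006,-1],[0.007,-0.936,0.23,0,0,-0.006,-1],[0.007,-0.936,0.23,0,0,-0.006,-1]])

```text
time_s: 32.85
ee_pos: [0.549, -0.1393, 0.1842]
eef_rot: [-0.001, -0.047, 0.999, 0.0]
force: [-0.3, 0.8, -1.8]
gripper_width: 0.543
```

drive_tool(rows=[[0.023,-0.936,0.23,0,0,-0.006,-1],[0.023,-0.936,0.23,0,0,-0.006,-1],[0.023,-0.936,0.23,0,0,-0.006,-1]])

```text
time_s: 33.15
ee_pos: [0.5573, -0.2513, 0.1568]
eef_rot: [-0.001, -0.056, 0.998, 0.0]
force: [-0.0, 0.8, -1.5]
gripper_width: 0.541
```

drive_tool(rows=[[0.04,-0.936,0.23,0,0,-0.006,-1],[0.04,-0.936,0.23,0,0,-0.006,-1],[0.04,-0.936,0.23,0,0,-0.006,-1],[0.04,-0.936,0.23,0,0,-0.006,-1],[0.04,-0.936,0.23,0,0,-0.006,-1],[0.04,-0.936,0.23,0,0,-0.006,-1]])

```text
time_s: 33.75
ee_pos: [0.5662, -0.3585, 0.1317]
eef_rot: [0.0, -0.068, 0.998, 0.0]
force: [-0.2, -0.7, -1.2]
gripper_width: 0.538
```

```bash
python3 -c "
from plan import *
p,M,o=pose();print(p,o['force'].round(1),o['gripper_width'])
plan([(.5615,-.361,.022,.123,-1,2)])
im=r.grab_frame('wrist');cv2.imwrite('pics/w5.png',im)
C=cam('wrist');print('tub corners',proj(C,[(.621,-.247,.06),(.649,-.459,.06),(.373,-.488,.06),(.346,-.281,.06)]).round())
"
```

```text
[ 0.56622396 -0.358471    0.13173031  0.13557751] [-0.2 -0.7 -1.2] 0.5376554022220987
0.042 -0.016 0.914 0.0 0.0 0.004 g -1 rows 5
  -> at [ 0.562 -0.361  0.022  0.123]
tub corners [[ 467.  357.]
 [ 163.  355.]
 [  89. -174.]
 [ 561. -171.]]
```

View pics/w5.png

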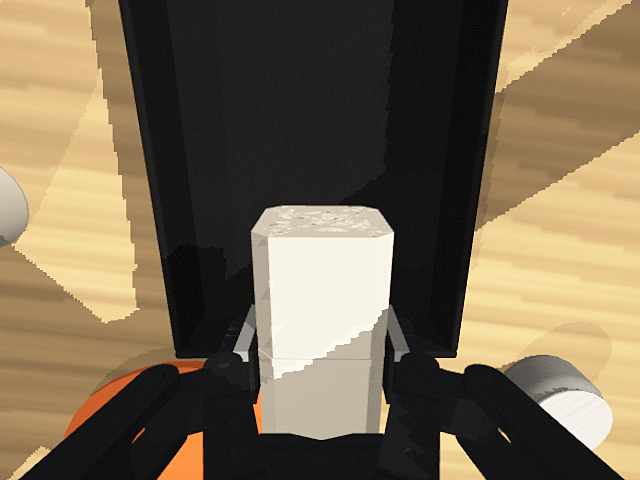

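Wrist view: the float (columns 250–395) is inside the tub, whose near corners are at (175,357) and (457,357), though close to the far end wall. I'll shift 15 mm inward, lower and release.

drive_tool(rows=[[0.123,-0.01,0,0,0,0,-1],[0.123,-0.01,0.6,0,0,0,-1],[0.123,-0.01,0.92,0,0,0,-1],[0.123,-0.01,0.92,0,0,0,-1],[0.123,-0.01,0.92,0,0,0,-1],[0.123,-0.01,0.92,0,0,0,0.4],[0.123,-0.01,0.92,0,0,0,0.4],[0.123,-0.01,0.92,0,0,0,0.4],[0.123,-0.01,0.92,0,0,0,0.4],[0.123,-0.01,0,0,0,0,0.6],[0.123,-0.01,0,0,0,0,0.6],[0.123,-0.01,0,0,0,0,0.6],[0.123,-0.01,0,0,0,0,0.6]])

```text
time_s: 35.1
ee_pos: [0.5526, -0.3653, 0.135]
eef_rot: [0.002, -0.067, 0.998, -0.002]
force: [0.2, 0.2, -0.3]
gripper_width: 0.801
```

```bash
python3 next.py 5 L1; python3 -c "
from plan import *
plan([(.4445,.0527,.12,.14,.6,3)])"
```

```text
[ 0.5526 -0.3653  0.135   0.1338] [ 0.2  0.2 -0.3] 0.8011906893153662 35.1
L1 [(0.047, array([0.445 , 0.0526, 0.1401]), np.float64(0.169))]
0.104 0.889 0.023 0.0 -0.0 -0.0 g 0.6 rows 3
0.102 0.889 0.022 0.0 0.0 -0.0 g 0.6 rows 3
0.101 0.889 0.022 0.0 0.0 -0.0 g 0.6 rows 3
0.099 0.889 0.022 0.0 0.0 -0.0 g 0.6 rows 6
  -> at [0.444 0.053 0.12  0.14 ]
```

drive_tool(rows=[[0.104,0.889,0.023,0,0,0,0.6],[0.104,0.889,0.023,0,0,0,0.6],[0.104,0.889,0.023,0,0,0,0.6]])

```text
time_s: 35.5
ee_pos: [0.5208, -0.2533, 0.1251]
eef_rot: [-0.004, -0.068, 0.998, 0.004]
force: [-0.0, -0.3, 0.5]
gripper_width: 0.802
```

drive_tool(rows=[[0.102,0.889,0.022,0,0,0,0.6],[0.102,0.889,0.022,0,0,0,0.6],[0.102,0.889,0.022,0,0,0,0.6]])

```text
time_s: 35.8
ee_pos: [0.4946, -0.1503, 0.1234]
eef_rot: [-0.003, -0.068, 0.998, 0.003]
force: [-0.0, 0.3, 0.1]
gripper_width: 0.802
```

drive_tool(rows=[[0.101,0.889,0.022,0,0,0,0.6],[0.101,0.889,0.022,0,0,0,0.6],[0.101,0.889,0.022,0,0,0,0.6]])

```text
time_s: 36.1
ee_pos: [0.4688, -0.0476, 0.1214]
eef_rot: [-0.003, -0.068, 0.998, 0.002]
force: [-0.3, -0.2, 0.4]
gripper_width: 0.801
```

drive_tool(rows=[[0.099,0.889,0.022,0,0,0,0.6],[0.099,0.889,0.022,0,0,0,0.6],[0.099,0.889,0.022,0,0,0,0.6],[0.099,0.889,0.022,0,0,0,0.6],[0.099,0.889,0.022,0,0,0,0.6],[0.099,0.889,0.022,0,0,0,0.6]])

```text
time_s: 36.7
ee_pos: [0.4468, 0.0509, 0.1205]
eef_rot: [0.0, -0.066, 0.998, -0.0]
force: [-0.7, 1.3, 0.2]
gripper_width: 0.801
```

```bash
python3 near.py .4445 .0527 .14 .047 .009; python3 go.py .443 .0525 .14 .6 .151|tail -12
```

```text
[0.4468 0.0509 0.1205 0.1322] [-0.7  1.3  0.2] [ 0. -0. -1.]
wrist fit [0.4421 0.0526 0.1334] 0.059
0.016 0.017 0.929 -0.0 0.0 -0.003 g 0.4 rows 4
  -> at [0.444 0.053 0.009 0.14 ]
BACK
0.0 0.0 -0.95 0.0 0.0 0.0 g -1 rows 5
  -> at [0.443 0.052 0.12  0.14 ]
-0.25 0.746 -0.375 0.0 0.0 0.011 g -1 rows 3
-0.224 0.755 -0.375 0.0 0.0 0.011 g -1 rows 3
-0.198 0.762 -0.375 0.0 0.0 0.011 g -1 rows 3
-0.171 0.768 -0.375 0.0 0.0 0.011 g -1 rows 6
  -> at [0.512 0.424 0.3   0.   ]
0.0 0.0 0.908 0.0 0.0 0.0 g -1 rows 5
  -> at [0.512 0.424 0.191 0.   ]
0.0 0.0 0.333 0.0 0.0 0.0 g -1 rows 3
  -> at [0.512 0.424 0.151 0.   ]
```

drive_tool(rows=[[0.046,0.018,0.928,0,0,0,0.6],[0.046,0.018,0.928,0,0,0,0.6],[0.046,0.018,0.928,0,0,0,0.6],[0.046,0.018,0.928,0,0,0,0.6],[0.046,0.018,0.928,0,0,0,-1],[0.046,0.018,0.928,0,0,0,-1],[0.046,0.018,0.928,0,0,0,-1],[0.046,0.018,0.928,0,0,0,-1],[0.046,0.018,0.928,0,0,0,-1]])

```text
time_s: 37.65
ee_pos: [0.4413, 0.0536, 0.0104]
eef_rot: [0.001, -0.067, 0.998, -0.0]
force: [-0.2, -1.2, 7.3]
gripper_width: 0.541
```

drive_tool(rows=[[0,0,-0.95,0,0,0,-1],[0,0,-0.95,0,0,0,-1],[0,0,-0.95,0,0,0,-1],[0,0,-0.95,0,0,0,-1]])

```text
time_s: 38.05
ee_pos: [0.4422, 0.0538, 0.1261]
eef_rot: [0.003, -0.067, 0.998, -0.001]
force: [0.7, -0.0, -0.4]
gripper_width: 0.543
```

drive_tool(rows=[[-0.25,0.746,-0.375,0,0,0.011,-1],[-0.25,0.746,-0.375,0,0,0.011,-1],[-0.25,0.746,-0.375,0,0,0.011,-1]])

```text
time_s: 38.35
ee_pos: [0.4592, 0.1504, 0.1694]
eef_rot: [0.002, -0.051, 0.999, 0.001]
force: [0.5, -0.6, -1.7]
gripper_width: 0.545
```

drive_tool(rows=[[-0.224,0.755,-0.375,0,0,0.011,-1],[-0.224,0.755,-0.375,0,0,0.011,-1],[-0.224,0.755,-0.375,0,0,0.011,-1]])

```text
time_s: 38.65
ee_pos: [0.4769, 0.2433, 0.2141]
eef_rot: [0.001, -0.034, 0.999, 0.001]
force: [0.2, -0.3, -0.3]
gripper_width: 0.542
```

drive_tool(rows=[[-0.198,0.762,-0.375,0,0,0.011,-1],[-0.198,0.762,-0.375,0,0,0.011,-1],[-0.198,0.762,-0.375,0,0,0.011,-1]])

```text
time_s: 38.95
ee_pos: [0.4943, 0.3337, 0.2577]
eef_rot: [-0.0, -0.016, 1.0, 0.0]
force: [0.5, 0.4, -0.5]
gripper_width: 0.544
```

drive_tool(rows=[[-0.171,0.768,-0.375,0,0,0.011,-1],[-0.171,0.768,-0.375,0,0,0.011,-1],[-0.171,0.768,-0.375,0,0,0.011,-1],[-0.171,0.768,-0.375,0,0,0.011,-1],[-0.171,0.768,-0.375,0,0,0.011,-1]])

```text
time_s: 39.45
ee_pos: [0.5108, 0.4231, 0.301]
eef_rot: [-0.002, 0.002, 1.0, -0.001]
force: [-0.3, -0.2, -1.1]
gripper_width: 0.543
```

drive_tool(rows=[[0,0,0.88,0,0,0,-1],[0,0,0.88,0,0,0,-1],[0,0,0.88,0,0,0,-1],[0,0,0.88,0,0,0,-1],[0,0,0.88,0,0,0,-1]])

```text
time_s: 39.95
ee_pos: [0.5127, 0.4249, 0.2004]
eef_rot: [0.002, 0.003, 1.0, 0.001]
force: [-1.0, -0.2, -0.7]
gripper_width: 0.542
```

```bash
python3 held.py .047 .0135 .152
```

```text
[ 0.5127  0.4249  0.2004 -0.0051] [-1.  -0.2 -0.7] w 0.542138524881577 [ 0.003  0.002 -1.   ]
-0.005 [[375.0, 230.0], [264.0, 230.0]]
0 [[374.0, 246.0], [265.0, 246.0]]
0.005 [[374.0, 261.0], [266.0, 261.0]]
top-face start rows: hue trans [162 210 236 240 241]
0.01 -0.012 0.409 0.001 0.001 -0.002 g -1 rows 3
  -> at [0.512 0.424 0.152 0.   ]
```

drive_tool(rows=[[-0.005,-0.008,0.4,0,0,-0.002,-1],[-0.005,-0.008,0.4,0,0,-0.002,-1],[-0.005,-0.008,0.4,0,0,-0.002,-1],[-0.005,-0.008,0.4,0,0,-0.002,-1]])

```text
time_s: 40.4
ee_pos: [0.5126, 0.4244, 0.1517]
eef_rot: [0.001, -0.001, 1.0, 0.001]
force: [-0.5, 0.0, -1.0]
gripper_width: 0.546
```

drive_tool(rows=[[0,0,0,0,0,0,0.5],[0,0,0,0,0,0,0.5],[0,0,0,0,0,0,0.5],[0,0,0,0,0,0,0.5],[0,0,0,0,0,0,0.5],[0,0,0,0,0,0,0.5],[0,0,0,0,0,0,0.5],[0,0,0,0,0,0,0.5],[0,0,0,0,0,0,0.5],[0,0,0,0,0,0,0.5]])

```text
time_s: 41.4
ee_pos: [0.5119, 0.4239, 0.1497]
eef_rot: [-0.0, -0.001, 1.0, -0.0]
force: [-0.7, 0.0, -0.1]
gripper_width: 0.749
```

```bash
python3 held.py .047 .0115 .151; cp $(ls -t pics/h_*|head -1) pics/v6.png
python3 -c "
from plan import *
C=cam('wrist');print('lever shut tip/grip',proj(C,[(.475,.3045,.215),(.52,.3045,.215)]).round())"
```

```text
[0.5119 0.4239 0.1497 0.0019] [-0.7  0.  -0.1] w 0.7486211318642821 [-0. -0. -1.]
-0.005 [[374.0, 228.0], [265.0, 228.0]]
0 [[373.0, 243.0], [266.0, 243.0]]
0.005 [[372.0, 258.0], [267.0, 258.0]]
top-face start rows: hue trans [151 153 217 231 233 247 253]
-0.001 0.001 -0.011 -0.0 -0.0 0.001 g -1 rows 3
  -> at [0.512 0.424 0.151 0.   ]
lever shut tip/grip [[-180.  333.]
 [-108.  474.]]
```

View pics/v6.png

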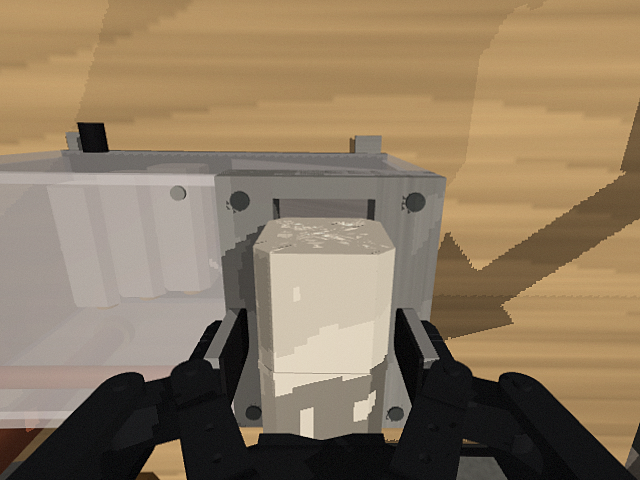

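It stays up as well, so it is swollen. Regrasp it and take it to the tub's near end.

```bash
python3 -c "
from plan import *
plan([(.432,-.379,.13,.13,-1,3)],start=(.512,.424,.13,0))"
```

```text
0.095 -0.956 0.0 0.0 0.0 -0.006 g -1 rows 3
0.113 -0.954 0.0 0.0 0.0 -0.006 g -1 rows 3
0.131 -0.952 0.0 0.0 0.0 -0.006 g -1 rows 3
0.148 -0.949 0.0 0.0 0.0 -0.006 g -1 rows 3
0.166 -0.946 0.0 0.0 0.0 -0.006 g -1 rows 3
0.183 -0.943 0.0 0.0 0.0 -0.006 g -1 rows 3
0.201 -0.939 0.0 0.0 0.0 -0.006 g -1 rows 6
  -> at [ 0.432 -0.379  0.13   0.13 ]
```

drive_tool(rows=[[0,0,0,0,0,0,-1],[0,0,0,0,0,0,-1],[0,0,0,0,0,0,-1],[0,0,0,0,0,0,-1],[0,0,0,0,0,0,-1],[0,0,-1,0,0,0,-1],[0,0,-1,0,0,0,-1],[0,0,-1,0,0,0,-1],[0,0,-1,0,0,0,-1],[0,0,-1,0,0,0,-1]])

```text
time_s: 42.45
ee_pos: [0.5116, 0.4233, 0.2688]
eef_rot: [-0.0, -0.001, 1.0, -0.001]
force: [-0.5, 0.4, -2.3]
gripper_width: 0.541
```

drive_tool(rows=[[0.095,-0.956,0,0,0,-0.006,-1],[0.095,-0.956,0,0,0,-0.006,-1],[0.095,-0.956,0,0,0,-0.006,-1]])

```text
time_s: 42.75
ee_pos: [0.4988, 0.3048, 0.2666]
eef_rot: [-0.003, -0.009, 1.0, -0.002]
force: [0.5, -0.5, -0.8]
gripper_width: 0.544
```

drive_tool(rows=[[0.113,-0.954,0,0,0,-0.006,-1],[0.113,-0.954,0,0,0,-0.006,-1],[0.113,-0.954,0,0,0,-0.006,-1]])

```text
time_s: 43.05
ee_pos: [0.488, 0.1908, 0.2676]
eef_rot: [-0.002, -0.018, 1.0, -0.001]
force: [-0.7, 0.8, -0.6]
gripper_width: 0.542
```

drive_tool(rows=[[0.131,-0.952,0.23,0,0,-0.006,-1],[0.131,-0.952,0.23,0,0,-0.006,-1],[0.131,-0.952,0.23,0,0,-0.006,-1]])

```text
time_s: 43.35
ee_pos: [0.4766, 0.0769, 0.2394]
eef_rot: [-0.003, -0.028, 1.0, -0.0]
force: [-0.1, -0.2, -1.4]
gripper_width: 0.542
```

drive_tool(rows=[[0.148,-0.949,0.23,0,0,-0.006,-1],[0.148,-0.949,0.23,0,0,-0.006,-1],[0.148,-0.949,0.23,0,0,-0.006,-1]])

```text
time_s: 43.65
ee_pos: [0.4657, -0.0377, 0.212]
eef_rot: [-0.002, -0.037, 0.999, 0.0]
force: [-1.0, 0.7, -0.6]
gripper_width: 0.544
```

drive_tool(rows=[[0.166,-0.946,0.23,0,0,-0.006,-1],[0.166,-0.946,0.23,0,0,-0.006,-1],[0.166,-0.946,0.23,0,0,-0.006,-1]])

```text
time_s: 43.95
ee_pos: [0.4549, -0.1525, 0.1844]
eef_rot: [-0.002, -0.047, 0.999, 0.001]
force: [-0.5, -0.2, -0.2]
gripper_width: 0.544
```

drive_tool(rows=[[0.183,-0.943,0.23,0,0,-0.006,-1],[0.183,-0.943,0.23,0,0,-0.006,-1],[0.183,-0.943,0.23,0,0,-0.006,-1]])

```text
time_s: 44.25
ee_pos: [0.4441, -0.2674, 0.1567]
eef_rot: [-0.001, -0.056, 0.998, 0.001]
force: [0.1, -0.7, 0.0]
gripper_width: 0.541
```

drive_tool(rows=[[0.201,-0.939,0.23,0,0,-0.006,-1],[0.201,-0.939,0.23,0,0,-0.006,-1],[0.201,-0.939,0.23,0,0,-0.006,-1],[0.201,-0.939,0.23,0,0,-0.006,-1],[0.201,-0.939,0.23,0,0,-0.006,-1],[0.201,-0.939,0.23,0,0,-0.006,-1]])

```text
time_s: 44.85
ee_pos: [0.4345, -0.3773, 0.1316]
eef_rot: [-0.0, -0.067, 0.998, 0.001]
force: [0.5, 0.4, -0.9]
gripper_width: 0.543
```

```bash
python3 -c "
from plan import *
p,M,o=pose();print(p,o['force'].round(1),o['gripper_width'])
plan([(.433,-.379,.022,.13,-1,2)])
t=r.grab_frame('top');cv2.imwrite('pics/t6.png',t)
C=cam('top');x=np.argwhere((cv2.cvtColor(t,cv2.COLOR_BGR2HSV)[...,2]>90)[165:280,430:525]);print(len(x))
"
```

```text
[ 0.43450316 -0.37729361  0.13159013  0.13507618] [ 0.5  0.4 -0.9] 0.543459509715284
0.014 -0.014 0.913 0.0 -0.0 0.002 g -1 rows 5
  -> at [ 0.433 -0.379  0.022  0.13 ]
1860
```

drive_tool(rows=[[0.01,-0.01,0.5,0,0,0,-1],[0.01,-0.01,0.92,0,0,0,-1],[0.01,-0.01,0.92,0,0,0,-1],[0.01,-0.01,0.92,0,0,0,-1],[0.01,-0.01,0.92,0,0,0,-1],[0.01,-0.01,0.92,0,0,0,0.4],[0.01,-0.01,0.92,0,0,0,0.4],[0.01,-0.01,0.92,0,0,0,0.4],[0.01,-0.01,0.92,0,0,0,0.4],[0.01,-0.01,0,0,0,0,0.6],[0.01,-0.01,0,0,0,0,0.6],[0.01,-0.01,0,0,0,0,0.6],[0.01,-0.01,0,0,0,0,0.6]])

```text
time_s: 46.2
ee_pos: [0.4342, -0.382, 0.1346]
eef_rot: [0.002, -0.067, 0.998, -0.003]
force: [0.7, -0.9, -0.7]
gripper_width: 0.799
```

```bash
python3 -c "
from plan import *
t,s=r.grab_frame('top'),r.grab_frame('side')
cv2.imwrite('pics/t7.png',t)
cv2.imwrite('pics/s7.png',np.hstack([cv2.resize(s[110:410,190:560],None,fx=1.25,fy=1.25,interpolation=cv2.INTER_CUBIC)[:, :], cv2.resize(t[150:300,120:240],(300,375))]))
p,M,o=pose();print(p,o['gripper_width'],o['time_s'])
plan([(.45,.10,.31,0,.2,0),(.520,.3045,.31,0,.0,3),(.520,.3045,.196,0,0,3)])"
```

```text
[ 0.43261708 -0.37998749  0.13086116  0.13375583] 0.7987944201285951 46.3
-0.135 0.789 -0.298 0.0 -0.0 0.009 g 0.2 rows 3
-0.114 0.792 -0.299 0.0 0.0 0.009 g 0.2 rows 3
-0.093 0.795 -0.299 0.0 0.0 0.009 g 0.2 rows 3
-0.072 0.797 -0.299 0.0 0.0 0.009 g 0.2 rows 3
-0.05 0.799 -0.299 0.0 0.0 0.009 g 0.2 rows 3
  -> at [0.45 0.1  0.31 0.  ]
-0.292 0.852 0.0 0.0 0.0 0.0 g 0.0 rows 3
-0.292 0.852 0.0 0.0 0.0 0.0 g 0.0 rows 6
  -> at [0.52  0.304 0.31  0.   ]
0.0 0.0 0.95 0.0 0.0 0.0 g 0 rows 6
  -> at [0.52  0.304 0.196 0.   ]
```

View pics/s7.png

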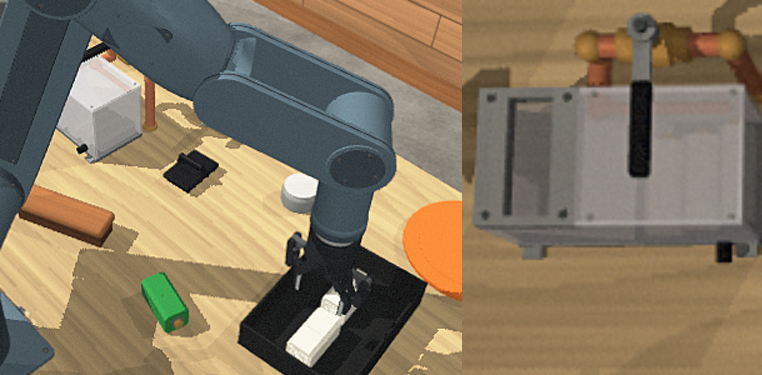

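Both swollen floats lie in the tub, the bench is clear of floats, the slot is empty and the lever is still square (shut). Now to set the valve half open.

drive_tool(rows=[[-0.135,0.789,-0.298,0,0,0.009,0.2],[-0.135,0.789,-0.298,0,0,0.009,0.2],[-0.135,0.789,-0.298,0,0,0.009,0.2]])

```text
time_s: 46.6
ee_pos: [0.4359, -0.2794, 0.1668]
eef_rot: [-0.001, -0.054, 0.999, 0.002]
force: [0.1, -0.7, 0.7]
gripper_width: 0.603
```

drive_tool(rows=[[-0.114,0.792,-0.299,0,0,0.009,0.2],[-0.114,0.792,-0.299,0,0,0.009,0.2],[-0.114,0.792,-0.299,0,0,0.009,0.2]])

```text
time_s: 46.9
ee_pos: [0.4399, -0.1845, 0.2033]
eef_rot: [-0.0, -0.04, 0.999, 0.001]
force: [0.4, -0.8, 0.5]
gripper_width: 0.602
```

drive_tool(rows=[[-0.093,0.795,-0.299,0,0,0.009,0.2],[-0.093,0.795,-0.299,0,0,0.009,0.2],[-0.093,0.795,-0.299,0,0,0.009,0.2]])

```text
time_s: 47.2
ee_pos: [0.4441, -0.0893, 0.2395]
eef_rot: [0.0, -0.027, 1.0, 0.001]
force: [0.6, -0.1, -1.0]
gripper_width: 0.603
```

drive_tool(rows=[[-0.072,0.797,-0.299,0,0,0.009,0.2],[-0.072,0.797,-0.299,0,0,0.009,0.2],[-0.072,0.797,-0.299,0,0,0.009,0.2]])

```text
time_s: 47.5
ee_pos: [0.4486, 0.0064, 0.2755]
eef_rot: [0.001, -0.013, 1.0, 0.001]
force: [1.0, 0.6, 0.5]
gripper_width: 0.599
```

drive_tool(rows=[[-0.05,0.799,-0.299,0,0,0.009,0.2],[-0.05,0.799,-0.299,0,0,0.009,0.2],[-0.05,0.799,-0.299,0,0,0.009,0.2]])

```text
time_s: 47.8
ee_pos: [0.4529, 0.1021, 0.3113]
eef_rot: [0.001, 0.001, 1.0, 0.001]
force: [0.1, -0.5, 0.4]
gripper_width: 0.602
```

drive_tool(rows=[[-0.292,0.852,0,0,0,0,0],[-0.292,0.852,0,0,0,0,0],[-0.292,0.852,0,0,0,0,0]])

```text
time_s: 48.1
ee_pos: [0.4892, 0.2032, 0.3083]
eef_rot: [-0.001, 0.002, 1.0, 0.0]
force: [-0.2, -0.6, -0.1]
gripper_width: 0.499
```

drive_tool(rows=[[-0.292,0.852,0,0,0,0,0],[-0.292,0.852,0,0,0,0,0],[-0.292,0.852,0,0,0,0,0],[-0.292,0.852,0,0,0,0,0],[-0.292,0.852,0,0,0,0,0],[-0.292,0.852,0,0,0,0,0]])

```text
time_s: 48.7
ee_pos: [0.5236, 0.3011, 0.3108]
eef_rot: [-0.0, 0.005, 1.0, -0.0]
force: [-0.8, -0.2, -0.2]
gripper_width: 0.499
```

```bash
cat > lever.py <<'E'
from plan import *
import sys
t=r.grab_frame('top'); cv2.imwrite('pics/lev.png',t); C=cam('top')
def frame(n):
    im=r.grab_frame(n); C=cam(n); cv2.imwrite(f'pics/lev_{n}.png',im); return im,C
# black sleeve: dark pixels near where sleeve must be, mapped to the lever plane z=.222
for n in sys.argv[1:]:
    im,C=frame(n); v=im.max(2); Y,X=np.mgrid[0:480,0:640]
    P=np.array([atz(C,(x,y),.222)[:2] for y,x in np.argwhere(v<45)])
    d=P-[.612,.3045]; rr=np.hypot(*d.T); a=np.arctan2(-d[:,1],-d[:,0]); k=(rr>.052)&(rr<.133)&(a>-.3)&(a<1.7)
    Q=P[k]; c=Q.mean(0); u=np.linalg.svd(Q-c)[2][0]; u=u if u[0]<0 else -u
    print(n,k.sum(),'centre',c.round(4),'dir angle',np.arctan2(-u[1],-u[0]).round(3),'axis->centre angle',np.arctan2(.3045-c[1],.612-c[0]).round(3))
E
python3 lever.py wrist; python3 -c "
from plan import *
p,M,o=pose();print(p,o['time_s'])
plan([(.520,.3045,.196,0,0,3)])
A=np.array([.612,.3045,.196]);Ma=dn(0);p0=A-[.092,0,0]
for a in np.linspace(0,.785,8)[1:]:
  q=A-.092*np.array([np.cos(a),np.sin(a),0]); print(np.round(Ma.T@(q-p0)/.12,3),round(-a/np.pi,3))
"
```

```text
wrist 5262 centre [0.5596 0.2659] dir angle -0.733 axis->centre angle 0.635
[ 0.52353946  0.30167055  0.31139725 -0.00916851] 48.8
0.03 0.023 0.962 -0.0 0.0 -0.003 g 0 rows 6
  -> at [0.52  0.304 0.196 0.   ]
[-0.005 -0.086  0.   ] -0.036
[-0.019 -0.171  0.   ] -0.071
[-0.043 -0.253  0.   ] -0.107
[-0.076 -0.332  0.   ] -0.143
[-0.117 -0.408  0.   ] -0.178
[-0.167 -0.478  0.   ] -0.214
[-0.224 -0.542  0.   ] -0.25
```

drive_tool(rows=[[0.03,0.023,0.962,0,0,-0.003,0],[0.03,0.023,0.962,0,0,-0.003,0],[0.03,0.023,0.962,0,0,-0.003,0],[0.03,0.023,0.962,0,0,-0.003,0],[0.03,0.023,0.962,0,0,-0.003,0],[0.03,0.023,0.962,0,0,-0.003,-1],[0.03,0.023,0.962,0,0,-0.003,-1],[0.03,0.023,0.962,0,0,-0.003,-1],[0.03,0.023,0.962,0,0,-0.003,-1],[0.03,0.023,0.962,0,0,-0.003,-1]])

```text
time_s: 49.8
ee_pos: [0.5211, 0.3046, 0.1981]
eef_rot: [0.002, -0.001, 1.0, -0.001]
force: [-1.6, -6.4, 5.5]
gripper_width: 0.202
```

drive_tool(rows=[[-0.005,-0.086,0,0,0,-0.036,-1],[-0.019,-0.171,0,0,0,-0.071,-1],[-0.043,-0.253,0,0,0,-0.107,-1],[-0.076,-0.332,0,0,0,-0.143,-1],[-0.117,-0.408,0,0,0,-0.178,-1],[-0.167,-0.478,0,0,0,-0.214,-1],[-0.224,-0.542,0,0,0,-0.25,-1],[-0.224,-0.542,0,0,0,-0.25,-1],[-0.224,-0.542,0,0,0,-0.25,-1],[-0.224,-0.542,0,0,0,-0.25,-1]])

```text
time_s: 50.8
ee_pos: [0.5476, 0.2404, 0.1981]
eef_rot: [0.001, -0.384, 0.923, -0.001]
force: [-2.4, -3.0, 5.6]
gripper_width: 0.201
```

```bash
python3 -c "
from plan import *
p,M,o=pose();print(p,o['force'].round(1),o['gripper_width'],o['time_s'])
d=np.array([.612,.3045])-p[:2];print('angle',np.arctan2(d[1],d[0]),np.hypot(*d))"
```

```text
[0.54758576 0.24044526 0.19812129 0.78752991] [-2.4 -3.   5.6] 0.20086268189283618 50.8
angle 0.7825998405128447 0.09084164030760321
```

Angle by the tool pose is 0.783 rad. Release, rise, clear away and check the lever from the top camera.

drive_tool(rows=[[0,0,0,0,0,0,0.2],[0,0,0,0,0,0,0.2],[0,0,0,0,0,0,0.2],[0,0,0,0,0,0,0.2],[0,0,-0.95,0,0,0,0.2],[0,0,-0.95,0,0,0,0.2],[0,0,-0.95,0,0,0,0.2],[0,0,-0.95,0,0,0,0.2]])

```text
time_s: 51.6
ee_pos: [0.5482, 0.2415, 0.313]
eef_rot: [0.003, -0.384, 0.923, -0.001]
force: [-0.1, -0.3, -0.5]
gripper_width: 0.6
```

drive_tool(rows=[[0.9,-0.7,0,0,0,0,0.2],[0.9,-0.7,0,0,0,0,0.2],[0.9,-0.7,0,0,0,0,0.2],[0.9,-0.7,0,0,0,0,0.2]])

```text
time_s: 52.0
ee_pos: [0.529, 0.1013, 0.3075]
eef_rot: [-0.002, -0.381, 0.924, -0.0]
force: [-0.5, 1.2, 0.8]
gripper_width: 0.597
```

drive_tool(rows=[[0.9,0,-0.3,0,0,0,0.2],[0.9,0,-0.3,0,0,0,0.2],[0.9,0,-0.3,0,0,0,0.2],[0.9,0,-0.3,0,0,0,0.2],[0.9,0,-0.3,0,0,0,0.2]])

```text
time_s: 52.5
ee_pos: [0.4542, 0.0295, 0.3446]
eef_rot: [-0.0, -0.383, 0.924, 0.001]
force: [0.4, 0.3, -0.5]
gripper_width: 0.599
```

```bash
python3 lever.py top; python3 -c "
from plan import *
print(pose()[0],pose()[2]['time_s'])
t=cv2.imread('pics/lev_top.png');s=r.grab_frame('side')
cv2.imwrite('pics/fin.png',np.hstack([cv2.resize(t[140:300,120:550],None,fx=1.0,fy=1.0)]) if 0 else np.vstack([cv2.resize(t[140:300,120:540],(788,300)),cv2.resize(s[110:270,190:610],(788,300))]))"
```

```text
top 266 centre [0.5466 0.2388] dir angle 0.795 axis->centre angle 0.788
[0.45439496 0.02973816 0.34436964 0.78839311] 52.6
```

View pics/fin.png

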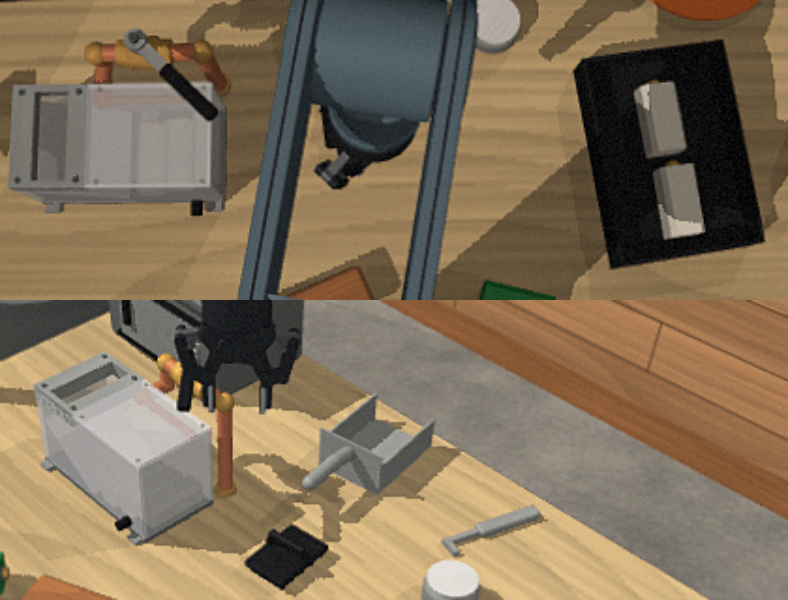

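The lever reads 0.788–0.795 rad (45°), two swollen floats are in the tub, and the slot is empty with the true floats in the tank. The comb and tin are in place and the robot touches nothing, so I'm handing in.

```bash
python3 -c "
from rig import r
print(r.hand_in())"
```

```text
the job is handed in; nothing more can be done
None
```

The job is done and handed in at about 53 s, well under the 210 s limit. Handing in reports no verdict.

**What I did:**
- I turned the valve shut against its stop. It still looked shut just before I reopened it.
- Five floats were on the bench, and I gauged every one in the slot. The three true ones dropped through into the rinse box. The two swollen ones stayed up and went into the black tub.
- Only then did I set the valve half open.

**Last checks:**
- **Valve:** the top camera read the lever at 0.788–0.795 rad, and the tool pose gave 0.783, against a target of 0.785.
- **Floats:** the slot was empty and both swollen floats were in the tub. The three true floats were seen at the closed end of the tank, away from the slot.
- **Left alone:** I did not touch the comb, the tin or the green look-alikes. I did not measure the comb or tin again; they looked unmoved in the last pictures.
- **Failed or disagreed:** one wrist-camera reading of the lever, taken before the valve was reopened, was spoiled by the black fingers, so I discarded it. The floats sat 3–4 mm off along their length in the gripper, which I corrected at the slot for all but the first.

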